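# Load the vial carrier, free its lid stay, shut the lid and clamp it

## Robot

A 6-joint arm with a two-finger parallel gripper is mounted at the origin on a cart in front of the work surface, level with it; the furniture and walls round the work are solid. World frame = base frame: x ahead of the robot, y to its left, z up, the work surface at z = 0. Lengths are in m, angles in rad, forces in N, time in s.
With the tool pointing down it reaches from about 0.225 to 0.875 m from the base axis. Payload 3.4 kg.
Tool frame: the origin (TCP) lies at the very end of the fingers, on their centre line; the grasp point (between the pads) lies env.grip_point_offset behind it (env.grip_point_offset is the distance from the TCP to the grasp point, in m); z points along the fingers, y is the line along which they close (so a half turn about z gives the same grasp; the last joint's range is limited). The gripper opens to 85 mm and grips with 20 to 120 N. Pads are 22 mm wide; open, the fingers measure 114 mm over their backs; the gripper's body (76 mm by 85 mm) begins 54 mm behind the grasp point. The pads swing forward as they close: fully open they stand 13 mm farther back than shut.
Start: joints at [1.166, 0.276, 1.505, -0, 1.361, -0.121], TCP at [0.161, 0.552, 0.231] pointing down, gripper open.
Joint ranges: [-2.89, 2.89], [-0.75, 2.08], [0.22, 2.7], [-1.18, 4.32], [0.11, 2.71], [-2.7, 2.7]. Speed limits (rad/s): [2.57, 2.57, 3.14, 3.14, 3.14, 3.14].

## Interface

Orientations are given as a unit quaternion [w, x, y, z].
In Python, from workcell import env, eyes, job gives the robot as it stands.
- The arm moves only by the tool arm_command, never from a script. Its argument "targets" is a list of rows, each a list of 3 entries, a list of its own where there are three numbers: the shift along the tool's x, y, z in units of 25 mm (1.0 is 25 mm), then the turn, a rotation vector about the tool's x, y, z in units of 6 degrees (1.0 is 6 degrees), then the closure, from -1 (fully open) to 1 (shut), so that 0 is half open. A call has 1 to 12 rows; each row shifts and turns the commanded pose from where the row before left it, along the tool's axes as they then stand; what a row does not reach is not made up. A row lasts 1/10 s, in which the tool goes at most 50 mm and 8.59 degrees, less where a joint would pass 70% of its speed; a pose out of reach is approached as far as the arm can. A call is refused whole if a number of a shift passes 1 or a number of a turn 1, either way. A call with a gripper value outside its range is refused whole. The fingers move at their own pace and stop on an object; "force" is the grip in N (left out, the last holds). Time passes only in rows, so rows that do not move let the fingers close. It gives the time, the measured TCP pose, the force, the opening and the grip force at its end, in the units of the state.
- env.get_obs(): the state, without advancing time (a new reading comes with each control period).
- eyes.read_camera(name): name is "scene" or "side" or "wrist"; returns (picture, depth): 400x640x3 uint8, red, green, blue; 400x640 float32, m along the optical axis (not along the pixel's ray), 0 where there is no reading.
- eyes.camera_params(name): a dict with "camera_matrix" (3x3 intrinsics, pixels), "rvec" (rotation vector, rad) and "tvec" (3), from world to camera coordinates, as OpenCV has them. Camera axes: x right, y down, z forward; pixel columns grow to the right and rows downward; lengths in m; the calibration is good to about 2 mm. A picture is of the moment at which its call begins: read the wrist's pose just before it. camera_params takes no time and is no camera call; for the wrist camera it gives the pose at the moment of the call.
- job.hand_in(): hands the job in; it is judged then, once.
The state is a dict: "time_s": time; "qpos": joint angles; "qvel": joint speeds; "tau": joint torques, N m; "eef_pos": TCP position; "orientation": TCP orientation; "force": force on the tool from outside, world axes, zero at the start; "ft_torque": the same for the moment, N m; "grip_width": finger opening in m; "finger_force": force on a finger pad.
Only numpy, scipy, OpenCV 4.12 (cv2) and the standard library are available. Lean on these libraries where they do the work, as an engineer would, in place of code of your own. Each camera call takes 0.05 s, during which the arm holds its last target. There are 200 camera calls.

## Task

First swing the carrier's clamp all the way back by its orange ball. Then stand every vial that is on the worktop upright in the bays of the open carrier, lift the lid's locked stay well up by its red ball, lower the lid gently by its black ball until it is fully shut, and swing the clamp back over onto the lid. Leave the other things on the bench where they are.

Things in the scene. Friction and masses are not known exactly. Their poses are not given: they have to be found in the camera images.
- case: white open case, 100 x 176 mm outside, screwed to an aluminium board on a white riser 75 mm high (10 mm thick, x -105 to 75, y -95 to 155 mm of this frame); fixed. Origin: centre of the case at the board's underside; x axis from the clamp's side to the lid hinge's side, y along the case, z up. Inside: x -46 to 46, y -84 to 84 mm, top of the grey insert at z 28, floor of its pockets at z 14; walls 4 mm thick, rim at z 68
- bay_0 (a point): centre of the floor of bay 0 of the case, a square pocket 36 mm wide and 14 mm deep in a grey insert (bays 0 to 3 lie along the case's y axis, 42 mm apart); takes one vial standing, which then stands out 36 mm above the insert; empty at the start
- bay_1 (a point): centre of the floor of bay 1 of the case, a square pocket 36 mm wide and 14 mm deep in a grey insert (bays 0 to 3 lie along the case's y axis, 42 mm apart); takes one vial standing, which then stands out 36 mm above the insert; empty at the start
- bay_2 (a point): centre of the floor of bay 2 of the case, a square pocket 36 mm wide and 14 mm deep in a grey insert (bays 0 to 3 lie along the case's y axis, 42 mm apart); takes one vial standing, which then stands out 36 mm above the insert; empty at the start
- bay_3 (a point): centre of the floor of bay 3 of the case, a square pocket 36 mm wide and 14 mm deep in a grey insert (bays 0 to 3 lie along the case's y axis, 42 mm apart); takes one vial standing, which then stands out 36 mm above the insert; empty at the start
- lid_hinge (a point): point on the lid's hinge axis, straight behind the lid's black knob; x 54, y 20, z 72 mm of the case; the axis runs along the case's y
- stay_pivot (a point): pivot of the stay, x -35, y 135, z 106 mm of the case, axis along the case's y; a fixed post, 18 mm wide in x, stands beside it on the outer side (y 142 to 149), up to z 116
- clamp_pivot (a point): pivot of the clamp, x -82, y -55, z 86 mm of the case, axis along the case's y; held by two fixed cheeks, x -94 to -70, y -69 to -41, up to z 96
- lid (a joint): hinge of the blue lid (panel 106 x 180 x 6 mm), rad: 0 shut, flat on the rim; it starts at about 1.9, leaning back past upright, where the stay blocks it from closing. Limit 1.95. The hinge is stiff with friction (about 0.14 N m): the lid stays where it is left
- lid_knob (a point): centre of the black ball knob (20 mm across) on an 8 mm wide neck, 34 mm beyond the lid's free edge, 140 mm from the hinge axis, at y 20 mm in the case frame; when shut it is at x -86, z 72 mm of the case, in front of it. A ball pinched from both sides along the case's y axis can turn between the fingers
- stay (a joint): locked stay of the lid, rad: a steel strut, 8 mm wide in y, lying level at 0 (locked: its end stands against a pin at the lid's side and keeps the lid from closing); lifting its rear end by the red ball turns it up towards the front, to 1.2 at most. From about 0.2 the lid is free. Friction holds it where it is left
- stay_knob (a point): centre of the red ball (20 mm across) on top of the stay, on a 7 mm stem; in the case frame at y 135, and at 65 mm behind and 28 mm above the stay's pivot while locked; it goes in an arc about that pivot (at 1.2 it is up and forward)
- clamp (a joint): over-centre clamp, rad: 0 = clamped, its 46 mm arm points over the case's front wall to x -36 mm (rubber pad comes down onto the lid), handle upright; grows as the handle is swung towards the front and down, to 1.6 = fully back (handle level to the front, arm upright). Its weight carries it to the nearer end: it tips over by itself at about half-way. It starts clamped, over the open case
- clamp_knob (a point): centre of the orange ball (20 mm across) at the end of the clamp's handle, 60 mm from the clamp's pivot, straight above the pivot at 0, straight in front of it (level) at about 1.57; handle 10 mm thick
- vial_a_mid (a point): centre (half-way up) of a clear vial with pink contents and black cap, standing upright on the worktop; 27 mm across, 50 mm tall (origin 25 mm above its foot), about 90 g with a heavy foot (a push slides it rather than tips it); z axis up along the vial. The cap is 22 mm across, the top 12 mm of the height. May be absent (None)
- vial_b_mid (a point): centre (half-way up) of an amber vial with white cap, standing upright on the worktop; 27 mm across, 50 mm tall (origin 25 mm above its foot), about 90 g with a heavy foot (a push slides it rather than tips it); z axis up along the vial. The cap is 22 mm across, the top 12 mm of the height. May be absent (None)
- vial_c_mid (a point): centre (half-way up) of a second clear vial with pink contents and black cap, standing upright on the worktop; 27 mm across, 50 mm tall (origin 25 mm above its foot), about 90 g with a heavy foot (a push slides it rather than tips it); z axis up along the vial. The cap is 22 mm across, the top 12 mm of the height. May be absent (None)
- vial_d_mid (a point): centre (half-way up) of a second amber vial with white cap, standing upright on the worktop; 27 mm across, 50 mm tall (origin 25 mm above its foot), about 90 g with a heavy foot (a push slides it rather than tips it); z axis up along the vial. The cap is 22 mm across, the top 12 mm of the height. May be absent (None)
- marker: black marker pen lying on the worktop, 130 mm long, a bystander: leave it alone; origin at its underside's centre
- timer: small white bench timer, 58 x 62 x 18 mm, a bystander: leave it alone; origin at its underside's centre

How it is judged:
On the way, in this order (a step that is already met when the one before it is completed fails the run):
1. the clamp is swung fully back (value of joint clamp above 1.35 rad), for 0.2 s.
2. every vial stands upright in the carrier, the lid still open on its locked stay (x of vial_a_mid in the frame of case between -0.046 and 0.046 m and y of vial_a_mid in the frame of case between -0.084 and 0.084 m and z of vial_a_mid in the frame of case between 0.03 and 0.046 m and angle between each of vial_a_mid, vial_b_mid, vial_c_mid, vial_d_mid's own z axis and vertical below 0.25 rad and x of vial_b_mid in the frame of case between -0.046 and 0.046 m and y of vial_b_mid in the frame of case between -0.084 and 0.084 m and z of vial_b_mid in the frame of case between 0.03 and 0.046 m and x of vial_c_mid in the frame of case between -0.046 and 0.046 m and y of vial_c_mid in the frame of case between -0.084 and 0.084 m and z of vial_c_mid in the frame of case between 0.03 and 0.046 m and x of vial_d_mid in the frame of case between -0.046 and 0.046 m and y of vial_d_mid in the frame of case between -0.084 and 0.084 m and z of vial_d_mid in the frame of case between 0.03 and 0.046 m and value of joint lid above 1.6 rad and value of joint stay below 0.15 rad), for 0.2 s.
3. the stay is lifted while the lid is still open (value of joint stay above 0.5 rad and value of joint lid above 1.4 rad), for 0.2 s.
4. the lid is shut over the vials (x of vial_a_mid in the frame of case between -0.046 and 0.046 m and y of vial_a_mid in the frame of case between -0.084 and 0.084 m and z of vial_a_mid in the frame of case between 0.03 and 0.046 m and angle between each of vial_a_mid, vial_b_mid, vial_c_mid, vial_d_mid's own z axis and vertical below 0.25 rad and x of vial_b_mid in the frame of case between -0.046 and 0.046 m and y of vial_b_mid in the frame of case between -0.084 and 0.084 m and z of vial_b_mid in the frame of case between 0.03 and 0.046 m and x of vial_c_mid in the frame of case between -0.046 and 0.046 m and y of vial_c_mid in the frame of case between -0.084 and 0.084 m and z of vial_c_mid in the frame of case between 0.03 and 0.046 m and x of vial_d_mid in the frame of case between -0.046 and 0.046 m and y of vial_d_mid in the frame of case between -0.084 and 0.084 m and z of vial_d_mid in the frame of case between 0.03 and 0.046 m and value of joint lid below 0.06 rad), for 0.2 s.
5. the clamp is over on the lid (value of joint clamp below 0.08 rad and value of joint lid below 0.06 rad), for 0.2 s.
At the end, for the whole second after the job is handed in: all vials stand upright (within 0.25 rad) in the carrier, the lid is shut (under 0.06 rad) and the clamp is over on it (under 0.08 rad) (all of step 5 and x of vial_a_mid in the frame of case between -0.046 and 0.046 m and y of vial_a_mid in the frame of case between -0.084 and 0.084 m and z of vial_a_mid in the frame of case between 0.03 and 0.046 m and angle between each of vial_a_mid, vial_b_mid, vial_c_mid, vial_d_mid's own z axis and vertical below 0.25 rad and x of vial_b_mid in the frame of case between -0.046 and 0.046 m and y of vial_b_mid in the frame of case between -0.084 and 0.084 m and z of vial_b_mid in the frame of case between 0.03 and 0.046 m and x of vial_c_mid in the frame of case between -0.046 and 0.046 m and y of vial_c_mid in the frame of case between -0.084 and 0.084 m and z of vial_c_mid in the frame of case between 0.03 and 0.046 m and x of vial_d_mid in the frame of case between -0.046 and 0.046 m and y of vial_d_mid in the frame of case between -0.084 and 0.084 m and z of vial_d_mid in the frame of case between 0.03 and 0.046 m); the robot touches nothing.
It fails at once if the lid slams (faster than 3 rad/s) (velocity of joint lid below -3 rad/s).
It fails at once if the marker is moved by more than 3 cm (distance of marker from where it was at the start of the episode above 0.03 m).
It fails at once if the timer is moved by more than 3 cm (distance of timer from where it was at the start of the episode above 0.03 m).
Of vial_a, vial_b, vial_c, vial_d only 3 to 4 are there at a start; the rules pass over those that are not, and their reading is None.
At some moment in a run one of vial_a, vial_b, vial_c, vial_d may be knocked a few centimetres aside while the robot is not near it.
It also fails if it takes over 200 s, if anything falls off the work surface, if the arm or the gripper's body presses on something with over 40 N, if the wrist force passes 120 N, or if a joint passes its speed limit or range.

## Working session

There is one attempt and no reset: what is moved stays moved. The work goes in short steps, Python scripts to look and compute and a tool call to move; the robot and the scene stay as the last step left them, time stands still between calls to the robot, and variables do not carry over. Pictures are saved under pics/ and viewed, at most 14 in all, crops included, and the job is handed in when it is done.

Besides the shell and the picture viewer there is one more tool, called after "Request:" in YAML: its name, and indented under it one key for each argument. arm_command: Moves the arm, as the interface text tells. Its arguments: {"type":"object","properties":{"targets":{"type":"array"},"force":{"type":"number"}},"required":["targets"]}

```bash
ls; mkdir -p pics; cat > h.py <<'E'
import numpy as np, cv2
from workcell import env, eyes, job
from scipy.spatial.transform import Rotation as R
def cam(n):
    p=eyes.camera_params(n); im,d=eyes.read_camera(n)
    K=np.array(p["camera_matrix"]);Rm=cv2.Rodrigues(np.array(p["rvec"],float))[0];t=np.array(p["tvec"],float).ravel()
    return im,d,K,Rm,t
def cloud(d,K,Rm,t):
    v,u=np.mgrid[:d.shape[0],:d.shape[1]]
    P=np.stack([(u-K[0,2])/K[0,0]*d,(v-K[1,2])/K[1,1]*d,d],-1)
    W=(P-t)@Rm; W[d<=0]=np.nan
    return W
def save(n,im): cv2.imwrite(f"pics/{n}.png",im[:,:,::-1])
def obs():
    o=env.get_obs(); q=o["orientation"]; r=R.from_quat([q[1],q[2],q[3],q[0]])
    return o,np.array(o["eef_pos"]),r
E
python3 - <<'E'
from h import *
o,p,r=obs(); print(p,r.as_matrix().round(3),o['time_s'],env.grip_point_offset,o['grip_width'])
for n in("scene","side"):
    im,d,K,Rm,t=cam(n); save(n+"0",im); np.savez(f"{n}0.npz",im=im,d=d,K=K,Rm=Rm,t=t); print(n,-Rm.T@t,(d>0).mean())
E
```

```text
pics
[0.16077394 0.55149507 0.23042927] [[-0.96   0.28  -0.001]
 [ 0.28   0.96  -0.002]
 [ 0.    -0.002 -1.   ]] 0.0 0.0187 0.08533441798876455
scene [-0.48813482 -0.53997932  0.70377441] 0.99609765625
side [ 0.07190797 -0.58789724  0.59945697] 0.9959375
```

View pics/scene0.png

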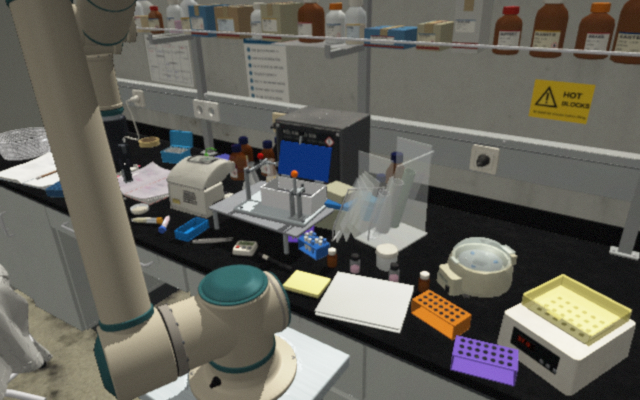

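View pics/side0.png

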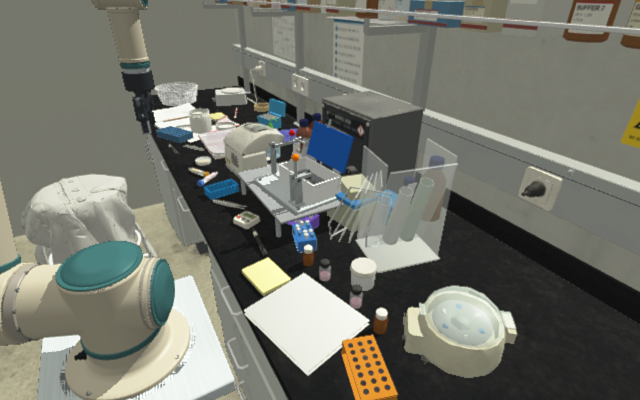

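The scene picture shows four vials: amber (331,257), clear (355,267), clear (394,273), amber (424,282). The case is near (295,200) with its orange ball at (294,174), and the timer at (245,248). In the side view the vials are at (307,255), (324,270), (356,296), (381,320) and the orange ball at (295,157).

```bash
cat > m.py <<'E'
from h import *
C={}
for n in("scene","side"):
    f=np.load(n+"0.npz"); im=f["im"];W=cloud(f["d"],f["K"],f["Rm"],f["t"]); C[n]=(im,W)
    hsv=cv2.cvtColor(im,cv2.COLOR_RGB2HSV)
    A=np.isfinite(W[...,0])&(W[...,0]>0.1)&(W[...,0]<1.0)&(W[...,2]>0.01)&(np.abs(W[...,1])<.6)
    H,S,V=[hsv[...,i].astype(int) for i in range(3)]
    ms={"orange":(H>4)&(H<18)&(S>170)&(V>140),"red":((H<4)|(H>174))&(S>150)&(V>90),"amber":(H>4)&(H<16)&(S>90)&(V<140)&(W[...,2]<.08),
        "pink":((H>150)|(H<5))&(S>25)&(V>70)&(W[...,2]<.05),"blue":(H>105)&(H<125)&(S>180)}
    for k,m in ms.items():
        nn,l,st,c=cv2.connectedComponentsWithStats((m&A).astype(np.uint8))
        for i in range(1,nn):
            if st[i,4]>=12:
                w=W[l==i]; print(n,k,c[i].round(0),st[i,4],np.median(w,0).round(4),w.min(0).round(3),w.max(0).round(3))
im=C["scene"][0][130:270,180:360];save("s_crop",cv2.resize(im,None,fx=4,fy=4)) 
im=C["side"][0][110:250,220:400];save("d_crop",cv2.resize(im,None,fx=4,fy=4))
E
python3 m.py
```

```text
scene orange [602.   3.] 14 [ 0.7841 -0.4249  0.6465] [ 0.778 -0.437  0.646] [ 0.788 -0.412  0.647]
scene orange [294. 173.] 23 [0.4529 0.2031 0.2262] [0.447 0.195 0.22 ] [0.459 0.211 0.231]
scene orange [442. 308.] 816 [ 0.3462 -0.2811  0.0413] [ 0.302 -0.34   0.013] [ 0.394 -0.212  0.045]
scene red [509.   9.] 56 [ 0.7674 -0.2322  0.6328] [ 0.761 -0.25   0.624] [ 0.78  -0.22   0.637]
scene red [260. 155.] 27 [0.5424 0.4053 0.2139] [0.537 0.399 0.204] [0.551 0.412 0.22 ]
scene amber [332. 259.] 89 [0.4036 0.0492 0.0243] [0.397 0.041 0.01 ] [0.424 0.064 0.038]
scene amber [423. 284.] 115 [ 0.429  -0.203   0.0258] [ 0.387 -0.227  0.01 ] [ 0.445 -0.186  0.043]
scene amber [414. 304.] 53 [ 0.3453 -0.214   0.0194] [ 0.338 -0.222  0.01 ] [ 0.366 -0.209  0.04 ]
scene amber [461. 326.] 154 [ 0.3304 -0.3319  0.0236] [ 0.303 -0.342  0.011] [ 0.36  -0.323  0.038]
scene pink [354. 267.] 54 [ 0.411  -0.0184  0.0175] [ 0.406 -0.025  0.01 ] [ 0.428 -0.004  0.03 ]
scene pink [393. 277.] 60 [ 0.4249 -0.1241  0.0186] [ 0.42  -0.132  0.01 ] [ 0.438 -0.112  0.029]
scene blue [305. 160.] 1687 [0.6023 0.
[... 281 characters left out ...]
[0.451 0.2   0.217] [0.466 0.212 0.231]
side orange [369. 369.] 1695 [ 0.3481 -0.2819  0.0403] [ 0.305 -0.339  0.036] [ 0.396 -0.21   0.045]
side red [292. 132.] 20 [0.5466 0.4043 0.2137] [0.541 0.4   0.206] [0.553 0.414 0.22 ]
side amber [308. 258.] 107 [0.4076 0.0479 0.0261] [0.399 0.042 0.01 ] [0.425 0.064 0.038]
side amber [380. 324.] 160 [ 0.4309 -0.2055  0.0258] [ 0.425 -0.211  0.01 ] [ 0.452 -0.186  0.038]
side pink [324. 274.] 67 [ 0.4153 -0.02    0.0212] [ 0.408 -0.024  0.01 ] [ 0.428 -0.011  0.034]
side pink [355. 301.] 83 [ 0.4284 -0.1267  0.0213] [ 0.423 -0.131  0.01 ] [ 0.441 -0.116  0.035]
side blue [330. 146.] 1432 [0.6028 0.2692 0.2039] [0.579 0.188 0.151] [0.632 0.367 0.252]
```

```bash
cat > m2.py <<'E'
from m import *
from scipy.optimize import least_squares as LS
def pts(uvs,half,f):
    out=[]
    for n,(u,v) in uvs.items():
        im,W=C[n]; s=np.s_[v-half:v+half+1,u-half:u+half+1]
        hsv=cv2.cvtColor(im[s],cv2.COLOR_RGB2HSV).astype(int); w=W[s]
        out.append(w[f(hsv,w)])
    return out
rd=lambda lo,hi:(lambda h,w:((h[...,0]<hi)|(h[...,0]>lo))&(h[...,1]>120)&(h[...,2]>80))
def sph(P): 
    return LS(lambda c:np.linalg.norm(P-c,axis=1)-.01,P.mean(0)+[.005,.005,-.004],loss="soft_l1",f_scale=.002).x
b={}
for k,uv,f in(("orange",{"scene":(294,173),"side":(295,157)},rd(180,18)),("red",{"scene":(260,155),"side":(292,132)},rd(172,6))):
    ps=pts(uv,7,f); print(k,[sph(p).round(4) for p in ps]); b[k]=sph(np.vstack(ps)); print(b[k].round(4))
for k,uv in {"v1":{"scene":(332,259),"side":(308,258)},"v2":{"scene":(354,267),"side":(324,274)},"v3":{"scene":(393,277),"side":(355,301)},"v4":{"scene":(423,284),"side":(380,324)}}.items():
    ps=pts(uv,9,lambda h,w:(w[...,2]>.012)&(w[...,2]<.036)&(h[...,1]>25)); m=np.median(np.vstack(ps),0)
    ps=[p[np.linalg.norm(p[:,:2]-m[:2],axis=1)<.022] for p in ps]
    fit=lambda P:LS(lambda c:np.linalg.norm(P[:,:2]-c,axis=1)-.0135,m[:2]+[.005,.005],loss="soft_l1",f_scale=.002).x
    tops=[p[np.linalg.norm(p[:,:2]-m[:2],axis=1)<.025] for p in pts(uv,16,lambda h,w:w[...,2]>.04)]
    print(k,[fit(p).round(4) for p in ps],fit(np.vstack(ps)).round(4),[p[:,2].max().round(4) for p in tops])
d=b["red"]-b["orange"]; yaw=np.arctan2(d[1],d[0])-np.arctan2(190,112); c,s=np.cos(yaw),np.sin(yaw)
o=b["orange"][:2]-np.array([[c,-s],[s,c]])@[-.082,-.055]; print("yaw",np.degrees(yaw),"len",np.hypot(*d[:2]),"origin",o)
im,W=C["side"]; hsv=cv2.cvtColor(im,cv2.COLOR_RGB2HSV)
m=(hsv[...,0]>105)&(hsv[...,0]<125)&(hsv[...,1]>180)&(W[...,2]>.16)&(abs(W[...,0]-.6)<.06)
P=W[m];P=P-P.mean(0);n=np.linalg.svd(P,full_matrices=False)[2][2]; print("lid n",n)
E
python3 m2.py | grep -v "^s"
```

```text
orange [array([0.4596, 0.2075, 0.2213]), array([0.4597, 0.2096, 0.2216])]
[0.4595 0.2088 0.2213]
red [array([0.5376, 0.4022, 0.2141]), array([0.5485, 0.4115, 0.2103])]
[0.5429 0.3989 0.2176]
v1 [array([0.4136, 0.0564]), array([0.4136, 0.0583])] [0.4136 0.0577] [np.float64(0.0536), np.float64(0.0523)]
v2 [array([ 0.4215, -0.0105]), array([ 0.4223, -0.0091])] [ 0.4218 -0.0094] [np.float64(0.0532), np.float64(0.0516)]
v3 [array([ 0.4361, -0.1179]), array([ 0.4365, -0.1159])] [ 0.4363 -0.1163] [np.float64(0.0533), np.float64(0.0527)]
v4 [array([ 0.4395, -0.198 ]), array([ 0.44  , -0.1963])] [ 0.4398 -0.1968] [np.float64(0.0536), np.float64(0.053)]
yaw 6.808988199321929 len 0.2075630739387807 origin [0.53437862 0.27316094]
lid n [ 0.95018459  0.11517318 -0.28962801]
```

View pics/d_crop.png

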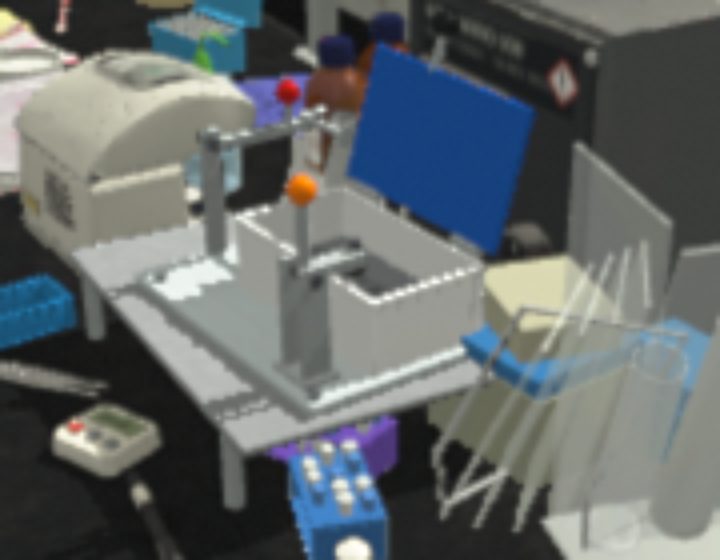

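Case yaw ≈ 6.85° (the ball-to-ball line and the lid normal agree), origin ≈ (0.5346, 0.2733, 0.0755). The vials are 50–53 mm tall, as expected. The crop shows the clamp over the case, the stay locked and the lid open.

```bash
cat >> h.py <<'E'
YAW=0.1195; O=np.array([.5346,.2733,.0755]); RC=R.from_euler("z",YAW)
def c2w(p): return O+RC.apply(np.array(p)/1000)
def w2c(p): return RC.inv().apply(np.array(p)-O)*1000
def down(phi): # tool pointing down, tool y at angle phi
    y=np.array([np.cos(phi),np.sin(phi),0]);z=np.array([0,0,-1.]);return R.from_matrix(np.stack([np.cross(y,z),y,z],1))
def goto(pw,rt):
    """turn needed (tool frame, units), then shift in the turned frame (units)"""
    o,p,r=obs(); tv=(r.inv()*rt).as_rotvec()/np.radians(6); sh=rt.inv().apply(np.array(pw)-p)/.025
    print("turn",tv.round(2),"shift after turn",sh.round(2),"| tcp",p.round(4),"w",round(o["grip_width"],4),"F",np.round(o["force"],1),"t",round(o["time_s"],2),"q",np.round(o["qpos"],2))
E
python3 -c "
from h import *
goto(c2w([-82,-55,190]),down(np.pi/2+YAW))"
```

```text
turn [-0.02 -0.01 -3.85] shift after turn [-10.24 -15.03  -1.4 ] | tcp [0.1608 0.5516 0.2305] w 0.0859 F [ 0.3 -0.2  0.8] t 0.1 q [ 1.17  0.28  1.51  0.    1.36 -0.12]
```

Request:
arm_command:
  targets:
    - [[0,0,-0.7],[0,0,-0.97],-1]
    - [[0,0,-0.7],[0,0,-0.96],-1]
    - [[0,0,0],[0,0,-0.96],-0.4]
    - [[0,0,0],[0,0,-0.96],-0.4]
    - [[-0.6,-0.95,0],[0,0,0],-0.4]
    - [[-0.6,-0.95,0],[0,0,0],-0.4]
    - [[-0.6,-0.95,0],[0,0,0],-0.4]
    - [[-0.6,-0.95,0],[0,0,0],-0.4]
    - [[-0.6,-0.95,0],[0,0,0],-0.4]
    - [[-0.6,-0.95,0],[0,0,0],-0.4]

```text
time_s: 1.1
eef_pos: [0.2677, 0.4201, 0.2659]
orientation: [-0.0, -0.06, 0.998, -0.0]
force: [-0.8, 0.7, 0.4]
grip_width: 0.0595
finger_force: 0.0
```

Request:
arm_command:
  targets:
    - [[-0.6,-0.95,0],[0,0,0],-0.4]
    - [[-0.6,-0.95,0],[0,0,0],-0.4]
    - [[-0.7,-0.95,0],[0,0,0],-0.4]
    - [[-0.7,-0.95,0],[0,0,0],-0.4]
    - [[-0.7,-0.95,0],[0,0,0],-0.4]
    - [[-0.7,-0.95,0],[0,0,0],-0.4]
    - [[-0.7,-0.95,0],[0,0,0],-0.4]
    - [[-0.7,-0.95,0],[0,0,0],-0.4]
    - [[0,0,0],[0,0,0],-0.4]
    - [[0,0,0],[0,0,0],-0.4]

```text
time_s: 2.1
eef_pos: [0.4238, 0.2484, 0.2658]
orientation: [-0.001, -0.059, 0.998, 0.0]
force: [0.2, -0.1, -0.9]
grip_width: 0.06
finger_force: 0.0
```

```bash
python3 -c "
from h import *
goto(c2w([-82,-55,190]),down(np.pi/2+YAW))
im,d,K,Rm,t=cam('wrist'); save('w1',im); W=cloud(d,K,Rm,t); np.savez('w1.npz',im=im,W=W)
hsv=cv2.cvtColor(im,cv2.COLOR_RGB2HSV); m=(hsv[...,0]>4)&(hsv[...,0]<18)&(hsv[...,1]>150)&(hsv[...,2]>100)
n,l,st,c=cv2.connectedComponentsWithStats(m.astype(np.uint8))
from scipy.optimize import least_squares as LS
for i in range(1,n):
  if st[i,4]>100:
    P=W[l==i];P=P[np.isfinite(P[:,0])]; print(c[i],st[i,4],len(P)); 
    if len(P)>50:
      s=LS(lambda q:np.linalg.norm(P-q,axis=1)-.01,P.mean(0)-[0,0,.005],loss='soft_l1',f_scale=.002).x; print(s,w2c(s))
"
```

```text
turn [ 0.   -0.01 -0.02] shift after turn [-1.24 -1.74  0.01] | tcp [0.4238 0.2484 0.2658] w 0.06 F [ 0.2 -0.1 -0.9] t 2.1 q [ 0.39  0.13  1.61  0.    1.4  -1.3 ]
[271.8490566  261.79245283] 159 158
[0.45823563 0.20688497 0.22141827] [-83.73748988 -56.83754253 145.91827297]
```

View pics/w1.png

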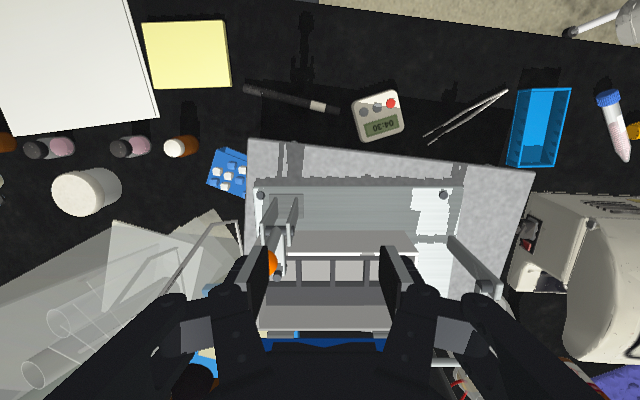

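The wrist picture shows the orange ball at (272,262), partly behind the left finger. The marker is at (300,100), the timer at (378,115) and the vials along the left. The ball agrees with the earlier measurement to 2 mm.

Request:
arm_command:
  targets:
    - [[-0.63,-0.89,0],[0,0,0],-0.2]
    - [[-0.63,-0.89,0],[0,0,0],-0.2]
    - [[0,0,0.8],[0,0,0],-0.2]
    - [[0,0,0.8],[0,0,0],-0.2]
    - [[0,0,0.9],[0,0,0],-0.2]
    - [[0,0,0],[0,0,0],1]
    - [[0,0,0],[0,0,0],1]
    - [[0,0,0],[0,0,0],1]
    - [[0,0,0],[0,0,0],1]
    - [[0,0,0],[0,0,0],1]
  force: 25

```text
time_s: 3.15
eef_pos: [0.4604, 0.2082, 0.2045]
orientation: [0.0, -0.06, 0.998, -0.0]
force: [-1.2, -2.7, -0.7]
grip_width: 0.0183
finger_force: 24.6
```

```bash
python3 -c "
from h import *
goto(c2w([-82,-55,127.3]),down(np.pi/2+YAW))
for a in np.arange(0,1.7,.2): print(round(a,1),(60*np.array([np.sin(a),1-np.cos(a)])/25).round(2))
"
```

```text
turn [-0.  0.  0.] shift after turn [0.02 0.03 0.07] | tcp [0.4604 0.2082 0.2045] w 0.0183 F [-1.2 -2.7 -0.7] t 3.15 q [ 0.29  0.19  1.69 -0.    1.26 -1.4 ]
0.0 [0. 0.]
0.2 [0.48 0.05]
0.4 [0.93 0.19]
0.6 [1.36 0.42]
0.8 [1.72 0.73]
1.0 [2.02 1.1 ]
1.2 [2.24 1.53]
1.4 [2.37 1.99]
1.6 [2.4  2.47]
```

Gripped (18 mm). Next is swinging it along the arc.

Request:
arm_command:
  targets:
    - [[0.48,0,0.05],[0,0,0],1]
    - [[0.45,0,0.14],[0,0,0],1]
    - [[0.43,0,0.23],[0,0,0],1]
    - [[0.36,0,0.31],[0,0,0],1]
    - [[0.3,0,0.37],[0,0,0],1]
    - [[0.22,0,0.43],[0,0,0],1]
    - [[0.13,0,0.46],[0,0,0],1]
    - [[0.03,0,0.4],[0,0,0],1]
    - [[0,0,0],[0,0,0],1]
    - [[0,0,0],[0,0,0],1]
    - [[0,0,0],[0,0,0],1]

```text
time_s: 4.25
eef_pos: [0.3991, 0.2008, 0.1434]
orientation: [-0.002, -0.06, 0.998, -0.0]
force: [-5.3, -0.6, 0.1]
grip_width: 0.0177
finger_force: 26.0
```

Request:
arm_command:
  targets:
    - [[0,0,0],[0,0,0],0.0]
    - [[0,0,0],[0,0,0],-0.2]
    - [[0,0,0],[0,0,0],-0.2]
    - [[0,0,-0.8],[0,0,0],-0.2]
    - [[0,0,-0.9],[0,0,0],-0.2]
    - [[0,0,-0.9],[0,0,0],-0.2]
    - [[0,0,-0.9],[0,0,0],-0.2]

```text
time_s: 4.95
eef_pos: [0.4016, 0.2013, 0.2328]
orientation: [0.001, -0.06, 0.998, 0.0]
force: [0.6, 0.9, -0.3]
grip_width: 0.0508
finger_force: 0.0
```

```bash
cat > look.py <<'E'
from h import *
import sys
from scipy.optimize import least_squares as LS
def balls(n,lohi,smin=140,vmin=90,mn=12,box=None):
    im,d,K,Rm,t=cam(n);W=cloud(d,K,Rm,t)
    hsv=cv2.cvtColor(im,cv2.COLOR_RGB2HSV).astype(int);lo,hi=lohi;H=hsv[...,0]
    m=((H>=lo)&(H<=hi) if lo<hi else (H>=lo)|(H<=hi))&(hsv[...,1]>smin)&(hsv[...,2]>vmin)&(W[...,2]>.12)&(W[...,2]<.4)&(W[...,0]<.75)
    k,l,st,c=cv2.connectedComponentsWithStats(m.astype(np.uint8))
    for i in range(1,k):
        if st[i,4]>mn:
            P=W[l==i];v=-Rm.T@t-P.mean(0);v/=np.linalg.norm(v)
            s=LS(lambda q:np.linalg.norm(P-q,axis=1)-.01,P.mean(0)-v*.008,loss='soft_l1',f_scale=.002).x
            print(n,c[i].round(),st[i,4],"world",s.round(4),"case",w2c(s).round(1))
    return im,W
E
python3 -c "
from look import *
goto(c2w([-142,-55,67]),down(np.pi/2+YAW))
for n in('scene','side'): balls(n,(5,18))
"
```

```text
turn [ 0.01  0.02 -0.  ] shift after turn [0.06 0.02 3.61] | tcp [0.4016 0.2013 0.2328] w 0.0508 F [ 0.6  0.9 -0.3] t 4.95 q [ 0.31  0.08  1.75  0.    1.31 -1.38]
scene [284. 202.] 37 world [0.3998 0.2005 0.1595] case [-142.5  -56.2   84. ]
side [276. 185.] 36 world [0.4005 0.2028 0.1597] case [-141.6  -54.    84.2]
```

The clamp is fully back: its ball is at case (-142,-55,84), about 1.6 rad. Now the vials: a check of their current places and of what stands near them.

```bash
cat > vials.py <<'E'
from h import *
from scipy.optimize import least_squares as LS
def vials(n):
    im,d,K,Rm,t=cam(n);W=cloud(d,K,Rm,t);h=cv2.cvtColor(im,cv2.COLOR_RGB2HSV).astype(int)
    H,S,V=h[...,0],h[...,1],h[...,2]
    A=(W[...,0]>.2)&(W[...,0]<.75)&(np.abs(W[...,1]+.1)<.35)&(W[...,2]<.039)&(W[...,2]>.01)
    for k,m in(("amber",(H>4)&(H<16)&(S>90)&(V<140)),("pink",((H>150)|(H<5))&(S>25)&(V>70))):
        q,l,st,c=cv2.connectedComponentsWithStats((m&A).astype(np.uint8))
        for i in range(1,q):
            P=W[l==i][:,:2]; 
            if st[i,4]<25 or np.ptp(P,0).max()>.045 or (k=="amber" and S[l==i].mean()>235): continue
            v=(-Rm.T@t)[:2]-P.mean(0);v/=np.linalg.norm(v)
            f=LS(lambda q:np.linalg.norm(P-q,axis=1)-.0135,np.median(P,0)-v*.01,loss='soft_l1',f_scale=.002)
            print(n,k,c[i].round(),st[i,4],f.x.round(4))
    return im,W
E
python3 -c "
from vials import *
vials('side'); im,W=vials('scene')
# obstacles taller than 10mm near each vial
for nm,v in dict(v1=(.4136,.0577),v2=(.4218,-.0094),v3=(.4363,-.1163),v4=(.4398,-.1968)).items():
    dd=W[...,:2]-v; r=np.hypot(*np.moveaxis(dd,-1,0)); m=(r>.022)&(r<.065)&(W[...,2]>.012)
    P=W[m]; a=np.degrees(np.arctan2(dd[m][:,1],dd[m][:,0]))
    print(nm,[(b,round(float(r[m][(a>=b)&(a<b+30)].min()),3),round(float(P[(a>=b)&(a<b+30),2].max()),3)) for b in range(-180,180,30) if ((a>=b)&(a<b+30)).sum()>3])
goto([.4136,.0577,.10],down(YAW))
"
```

```text
side amber [308. 258.] 109 [0.4138 0.0582]
side amber [380. 324.] 159 [ 0.4401 -0.1964]
side pink [324. 274.] 68 [ 0.4219 -0.0088]
side pink [355. 301.] 87 [ 0.4365 -0.1162]
scene amber [332. 259.] 93 [0.4131 0.0566]
scene amber [423. 284.] 111 [ 0.4399 -0.198 ]
scene amber [414. 305.] 47 [ 0.3526 -0.2033]
scene pink [354. 267.] 50 [ 0.4224 -0.0111]
scene pink [393. 277.] 56 [ 0.4367 -0.1184]
v1 [(-150, 0.053, 0.015), (-120, 0.061, 0.052), (-90, 0.06, 0.052), (30, 0.045, 0.052), (60, 0.043, 0.052), (90, 0.046, 0.037)]
v2 [(-180, 0.034, 0.017), (-150, 0.035, 0.015), (-120, 0.051, 0.015), (-60, 0.06, 0.057), (90, 0.052, 0.052), (150, 0.036, 0.016)]
v3 [(-180, 0.024, 0.017), (-150, 0.027, 0.016), (-120, 0.037, 0.016), (0, 0.041, 0.057), (30, 0.036, 0.057), (60, 0.041, 0.058), (120, 0.033, 0.016), (150, 0.024, 0.017)]
v4 [(-150, 0.056, 0.043), (-90, 0.048, 0.052), (-60, 0.043, 0.052), (-30, 0.047, 0.052), (90, 0.035, 0.016), (120, 0.023, 0.016), (150, 0.039, 0.016)]
turn [2.0e-02 1.0e-02 1.5e+01] shift after turn [-5.76 -0.2   5.27] | tcp [0.4014 0.2013 0.2318] w 0.0516 F [-0.5 -0.6 -0.4] t 5.15 q [ 0.31  0.08  1.75  0.    1.31 -1.38]
```

All four vials are unmoved. The pad, jar and racks beside them limit the grasp directions: v1 is gripped along case x, v2 and v3 along y, and v4 at about 50°.

Request:
arm_command:
  targets:
    - [[0,-0.8,0],[0,0,1],-0.1]
    - [[0,-0.8,0],[0,0,1],-0.1]
    - [[0,-0.8,0],[0,0,1],-0.1]
    - [[0,0,0],[0,0,1],-0.1]
    - [[0,0,0],[0,0,1],-0.1]
    - [[0,0,0],[0,0,1],-0.1]
    - [[0,0,0],[0,0,1],-0.1]
    - [[0,0,0],[0,0,1],-0.1]
    - [[0,0,0],[0,0,1],-0.1]
    - [[0,0,0],[0,0,1],-0.1]
    - [[0,0,0],[0,0,1],-0.1]
    - [[0,0,0],[0,0,1],-0.1]

```text
time_s: 6.35
eef_pos: [0.4012, 0.1412, 0.23]
orientation: [-0.001, 0.54, 0.841, -0.001]
force: [-0.2, 0.8, 0.3]
grip_width: 0.0469
finger_force: 0.0
```

Request:
arm_command:
  targets:
    - [[0,0,0],[0,0,1],-0.1]
    - [[0,0,0],[0,0,1],-0.1]
    - [[0,0,0],[0,0,1],-0.1]
    - [[-0.8,0,0.9],[0,0,0],-0.1]
    - [[-0.8,0,0.9],[0,0,0],-0.1]
    - [[-0.8,0,0.9],[0,0,0],-0.1]
    - [[-0.8,0,0.9],[0,0,0],-0.1]
    - [[0,0,0.9],[0,0,0],-0.1]
    - [[0,0,0],[0,0,0],-0.1]

```text
time_s: 7.25
eef_pos: [0.408, 0.0615, 0.1156]
orientation: [-0.003, 0.664, 0.748, -0.003]
force: [-0.3, 0.1, -0.9]
grip_width: 0.0469
finger_force: 0.0
```

```bash
python3 -c "
from h import *
goto([.4136,.0577,.0163],down(YAW))"
```

```text
turn [-0.08 -0.01 -0.01] shift after turn [-0.18  0.2   3.97] | tcp [0.408  0.0615 0.1156] w 0.0469 F [-0.3  0.1 -0.9] t 7.25 q [-0.02  0.14  2.    0.    1.   -0.14]
```

Request:
arm_command:
  targets:
    - [[-0.18,0.2,0],[-0.08,0,0],-0.1]
    - [[0,0,0.9],[0,0,0],-0.1]
    - [[0,0,0.9],[0,0,0],-0.1]
    - [[0,0,0.9],[0,0,0],-0.1]
    - [[0,0,0.8],[0,0,0],-0.1]
    - [[0,0,0.47],[0,0,0],-0.1]
    - [[0,0,0],[0,0,0],1]
    - [[0,0,0],[0,0,0],1]
    - [[0,0,0],[0,0,0],1]
    - [[0,0,0],[0,0,0],1]
    - [[0,0,0],[0,0,0],1]
  force: 30

```text
time_s: 8.35
eef_pos: [0.4183, 0.0582, 0.0204]
orientation: [0.003, 0.664, 0.748, 0.004]
force: [-0.6, -0.9, -0.4]
grip_width: 0.0253
finger_force: 29.5
```

```bash
python3 -c "
from h import *
goto(c2w([0,63,130]),down(YAW)); print(c2w([0,63,30.3]),c2w([0,63,130]))"
```

```text
turn [ 0.09  0.   -0.  ] shift after turn [10.51  5.65 -7.4 ] | tcp [0.4183 0.0582 0.0204] w 0.0253 F [-0.6 -0.9 -0.4] t 8.35 q [-0.03  0.29  2.13  0.    0.71 -0.15]
[0.52708941 0.33585071 0.1058    ] [0.52708941 0.33585071 0.2055    ]
```

Request:
arm_command:
  targets:
    - [[0,0,-0.9],[0.09,0,0],1]
    - [[0,0,-0.9],[0,0,0],1]
    - [[0,0,-0.9],[0,0,0],1]
    - [[0,0,-0.9],[0,0,0],1]
    - [[0,0,-0.9],[0,0,0],1]
    - [[0.1,0.1,-0.9],[0,0,0],1]
    - [[0.3,0.2,-0.9],[0,0,0],1]
    - [[0.6,0.3,-0.9],[0,0,0],1]
    - [[0.8,0.4,-0.9],[0,0,0],1]
    - [[0.8,0.4,-0.9],[0,0,0],1]
    - [[0.8,0.4,0],[0,0,0],1]
    - [[0.8,0.4,0],[0,0,0],1]

```text
time_s: 9.55
eef_pos: [0.4604, 0.1699, 0.246]
orientation: [0.0, 0.664, 0.748, 0.001]
force: [-0.2, -0.6, 0.3]
grip_width: 0.0255
finger_force: 29.9
```

Request:
arm_command:
  targets:
    - [[0.8,0.45,0],[0,0,0],1]
    - [[0.8,0.45,0],[0,0,0],1]
    - [[0.8,0.45,0],[0,0,0],1]
    - [[0.8,0.45,0],[0,0,0],1]
    - [[0.8,0.45,0],[0,0,0],1]
    - [[0.8,0.45,0],[0,0,0],1]
    - [[0.8,0.45,0],[0,0,0],1]
    - [[0.6,0.3,0],[0,0,0],1]
    - [[0,0,0],[0,0,0],1]
    - [[0,0,0],[0,0,0],1]

```text
time_s: 10.55
eef_pos: [0.5265, 0.3327, 0.2444]
orientation: [-0.0, 0.663, 0.748, -0.001]
force: [0.4, -0.3, -0.1]
grip_width: 0.0251
finger_force: 29.8
```

```bash
python3 -c "
from h import *
goto(c2w([0,63,34.4]),down(YAW))
im,d,K,Rm,t=cam('wrist'); save('w2',im); W=cloud(d,K,Rm,t); np.savez('w2.npz',im=im,W=W)
"
```

```text
turn [-0.02  0.01  0.  ] shift after turn [0.12 0.04 5.38] | tcp [0.5265 0.3327 0.2444] w 0.0251 F [ 0.4 -0.3 -0.1] t 10.55 q [ 0.45  0.34  1.37 -0.    1.43  0.33]
```

View pics/w2.png

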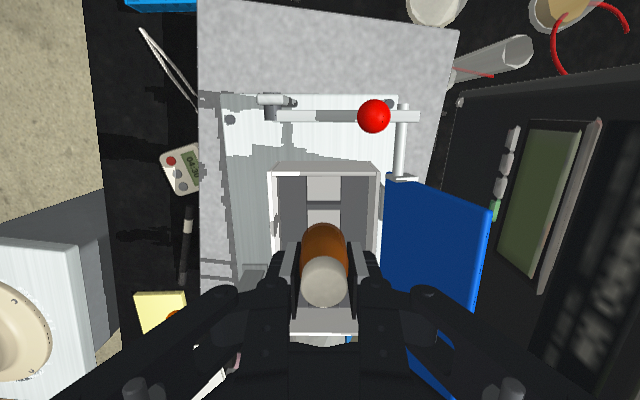

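The vial is held upright between the fingers at (323,262). Bay pockets are visible at (322,190) and (322,215), the red ball at (374,116), and the lid is open on the right. I'll check the pockets against the frame.

```bash
python3 -c "
from look import *
f=np.load('w2.npz');W=f['W'];c=w2c(W.reshape(-1,3)).reshape(W.shape)
for u in (300,312,322,332,345): print(u,[tuple(c[v,u].round(0).astype(int)) for v in range(164,236,6)])
print('row190',[tuple(c[188,u].round(0).astype(int)) for u in range(262,390,8)])
im,_=balls('wrist',(174,4))
"
```

```text
300 [(np.int64(-24), np.int64(87), np.int64(29)), (np.int64(-22), np.int64(87), np.int64(60)), (np.int64(-25), np.int64(74), np.int64(27)), (np.int64(-25), np.int64(68), np.int64(27)), (np.int64(-25), np.int64(61), np.int64(25)), (np.int64(-25), np.int64(55), np.int64(27)), (np.int64(-26), np.int64(48), np.int64(26)), (np.int64(-26), np.int64(42), np.int64(27)), (np.int64(-26), np.int64(35), np.int64(26)), (np.int64(-26), np.int64(28), np.int64(25)), (np.int64(-26), np.int64(22), np.int64(27)), (np.int64(-26), np.int64(15), np.int64(27))]
312 [(np.int64(-12), np.int64(87), np.int64(29)), (np.int64(-11), np.int64(87), np.int64(60)), (np.int64(-13), np.int64(71), np.int64(14)), (np.int64(-13), np.int64(65), np.int64(13)), (np.int64(-13), np.int64(58), np.int64(12)), (np.int64(-14), np.int64(51), np.int64(12)), (np.int64(-14), np.int64(44), np.int64(13)), (np.int64(-13), np.int64(42), np.int64(27)), (np.int64(-14), np.int64(30), np.int64(13)), (np.int64(-14), np.int64(23), np.int64(11)), (np.int64(-14), np.int64(16), np.int64(13)), (np.int64(-7), np.int64(71), np.int64(157))]
322 [(np.i
[... 1672 characters left out ...]
8)), (np.int64(-47), np.int64(63), np.int64(31)), (np.int64(-40), np.int64(61), np.int64(26)), (np.int64(-31), np.int64(61), np.int64(26)), (np.int64(-23), np.int64(61), np.int64(26)), (np.int64(-16), np.int64(58), np.int64(13)), (np.int64(-7), np.int64(58), np.int64(12)), (np.int64(2), np.int64(58), np.int64(12)), (np.int64(10), np.int64(58), np.int64(12)), (np.int64(18), np.int64(61), np.int64(26)), (np.int64(26), np.int64(61), np.int64(26)), (np.int64(34), np.int64(62), np.int64(27)), (np.int64(43), np.int64(61), np.int64(25)), (np.int64(45), np.int64(71), np.int64(61)), (np.int64(49), np.int64(74), np.int64(73))]
wrist [374. 115.] 879 world [0.5473 0.4096 0.2079] case [ 28.9 133.9 132.4]
```

Frame confirmed to about 1 mm. Lowering.

Request:
arm_command:
  targets:
    - [[0.1,0.0,0.8],[0,0,0],1]
    - [[0,0,0.8],[0,0,0],1]
    - [[0,0,0.8],[0,0,0],1]
    - [[0,0,0.8],[0,0,0],1]
    - [[0,0,0.8],[0,0,0],1]
    - [[0,0,0.8],[0,0,0],1]
    - [[0,0,0.5],[0,0,0],1]
    - [[0,0,0],[0,0,0],1]
    - [[0,0,0],[0,0,0],1]

```text
time_s: 11.55
eef_pos: [0.5269, 0.3354, 0.1128]
orientation: [-0.0, 0.664, 0.748, -0.0]
force: [1.8, -0.3, -0.1]
grip_width: 0.0251
finger_force: 29.8
```

```bash
python3 -c "
from h import *
goto(c2w([0,63,34.4]),down(YAW))"
```

```text
turn [-0. -0. -0.] shift after turn [0.02 0.01 0.12] | tcp [0.5269 0.3354 0.1128] w 0.0251 F [ 1.8 -0.3 -0.1] t 11.55 q [0.46 0.43 1.57 0.   1.14 0.34]
```

Request:
arm_command:
  targets:
    - [[0,0,0.1],[0,0,0],1]
    - [[0,0,0],[0,0,0],0.0]
    - [[0,0,0],[0,0,0],0.0]
    - [[0,0,0],[0,0,0],0.0]
    - [[0,0,-0.5],[0,0,0],0.0]
    - [[0,0,-0.9],[0,0,0],0.0]
    - [[0,0,-0.9],[0,0,0],0.0]
    - [[0,0,-0.9],[0,0,0],0.0]
    - [[0,0,-0.9],[0,0,0],0.0]
    - [[0,0,-0.9],[0,0,0],0.0]
    - [[-0.5,-0.2,-0.2],[0,0,0],0.0]
    - [[-0.9,-0.4,0],[0,0,0],0.0]

```text
time_s: 12.75
eef_pos: [0.5167, 0.2993, 0.2411]
orientation: [0.0, 0.663, 0.749, 0.001]
force: [-0.2, -1.1, -0.3]
grip_width: 0.0428
finger_force: 0.0
```

Request:
arm_command:
  targets:
    - [[-0.95,-0.35,0],[0,0,0],0.0]
    - [[-0.95,-0.35,0],[0,0,0],0.0]
    - [[-0.95,-0.35,0],[0,0,0],0.0]
    - [[-0.95,-0.35,0],[0,0,0],0.0]
    - [[-0.95,-0.35,0],[0,0,0],0.0]
    - [[-0.95,-0.35,0],[0,0,0],0.0]
    - [[-0.95,-0.35,0],[0,0,0],0.0]
    - [[-0.95,-0.35,0.5],[0,0,0],0.0]
    - [[-0.95,-0.35,0.8],[0,0,0],0.0]
    - [[-0.95,-0.35,0.9],[0,0,0],0.0]
    - [[-0.95,-0.35,0.9],[0,0,0],0.0]
    - [[-0.5,-0.35,0.9],[0,0,0],0.0]

```text
time_s: 13.95
eef_pos: [0.443, 0.0127, 0.1389]
orientation: [-0.0, 0.664, 0.748, -0.001]
force: [0.3, 0.6, -0.4]
grip_width: 0.0433
finger_force: 0.0
```

```bash
python3 -c "
from vials import *
vials('side'); vials('scene')
goto([.4220,-.0097,.019],down(YAW))"
```

```text
side amber [380. 324.] 155 [ 0.4404 -0.1963]
side pink [324. 274.] 66 [ 0.4221 -0.0091]
side pink [355. 301.] 85 [ 0.4363 -0.1159]
scene amber [423. 284.] 111 [ 0.44   -0.1981]
scene amber [414. 305.] 49 [ 0.3527 -0.203 ]
scene pink [355. 267.] 49 [ 0.4219 -0.0108]
scene pink [393. 277.] 57 [ 0.4362 -0.1178]
turn [-0.09 -0.01 -0.03] shift after turn [-0.83 -0.82  4.73] | tcp [0.4398 0.0134 0.1371] w 0.0426 F [ 0.2  1.1 -0. ] t 14.05 q [-0.13  0.16  1.92 -0.    1.07 -0.24]
```

Request:
arm_command:
  targets:
    - [[-0.8,-0.8,0],[0,0,0],0.0]
    - [[0,0,0.9],[0,0,0],0.0]
    - [[0,0,0.9],[0,0,0],0.0]
    - [[0,0,0.9],[0,0,0],0.0]
    - [[0,0,0],[0,0,0],0.0]

```text
time_s: 14.55
eef_pos: [0.425, -0.0068, 0.0712]
orientation: [-0.002, 0.664, 0.748, -0.001]
force: [-1.0, 0.5, -0.2]
grip_width: 0.0427
finger_force: 0.0
```

```bash
python3 -c "
from h import *
goto([.4220,-.0097,.019],down(YAW))"
```

```text
turn [-0.05 -0.02  0.  ] shift after turn [-0.1  -0.13  2.09] | tcp [ 0.425  -0.0068  0.0712] w 0.0427 F [-1.   0.5 -0.2] t 14.55 q [-0.18  0.22  2.05  0.    0.88 -0.3 ]
```

Request:
arm_command:
  targets:
    - [[-0.1,-0.13,0.2],[0,0,0],0.0]
    - [[0,0,0.8],[0,0,0],0.0]
    - [[0,0,0.7],[0,0,0],0.0]
    - [[0,0,0.39],[0,0,0],0.0]
    - [[0,0,0],[0,0,0],1]
    - [[0,0,0],[0,0,0],1]
    - [[0,0,0],[0,0,0],1]
    - [[0,0,0],[0,0,0],1]

```text
time_s: 15.35
eef_pos: [0.4243, -0.0104, 0.0207]
orientation: [0.0, 0.664, 0.748, 0.0]
force: [0.0, -0.3, -1.8]
grip_width: 0.0255
finger_force: 29.8
```

```bash
python3 -c "
from h import *
goto(c2w([0,21,150]),down(YAW))"
```

```text
turn [ 0.  0. -0.] shift after turn [11.58  5.73 -8.19] | tcp [ 0.4243 -0.0104  0.0207] w 0.0255 F [ 0.  -0.3 -1.8] t 15.35 q [-0.19  0.29  2.12 -0.    0.73 -0.31]
```

Request:
arm_command:
  targets:
    - [[0,0,-0.9],[0,0,0],1]
    - [[0,0,-0.9],[0,0,0],1]
    - [[0,0,-0.9],[0,0,0],1]
    - [[0.2,0.1,-0.9],[0,0,0],1]
    - [[0.5,0.2,-0.9],[0,0,0],1]
    - [[0.7,0.3,-0.9],[0,0,0],1]
    - [[0.8,0.4,-0.9],[0,0,0],1]
    - [[0.9,0.4,-0.9],[0,0,0],1]
    - [[0.9,0.45,-0.9],[0,0,0],1]
    - [[0.9,0.45,-0.9],[0,0,0],1]
    - [[0.9,0.45,0],[0,0,0],1]
    - [[0.9,0.45,0],[0,0,0],1]

```text
time_s: 16.55
eef_pos: [0.484, 0.1666, 0.2464]
orientation: [0.0, 0.664, 0.748, 0.001]
force: [-0.0, -1.2, -1.2]
grip_width: 0.0257
finger_force: 29.9
```

Request:
arm_command:
  targets:
    - [[0.9,0.45,0],[0,0,0],1]
    - [[0.9,0.5,0],[0,0,0],1]
    - [[0.9,0.5,0],[0,0,0],1]
    - [[0.9,0.5,0],[0,0,0],1]
    - [[0.7,0.4,0],[0,0,0],1]
    - [[0.5,0.3,0],[0,0,0],1]
    - [[0.2,0.3,0],[0,0,0],1]
    - [[0,0,0],[0,0,0],1]
    - [[0,0,0],[0,0,0],1]

```text
time_s: 17.45
eef_pos: [0.5416, 0.2976, 0.2448]
orientation: [-0.0, 0.664, 0.748, -0.001]
force: [-0.4, -0.6, -0.4]
grip_width: 0.0255
finger_force: 29.9
```

```bash
python3 -c "
from h import *
goto(c2w([0,21,35]),down(YAW))"
```

```text
turn [-0.02  0.01 -0.01] shift after turn [-0.09 -0.39  5.37] | tcp [0.5416 0.2976 0.2448] w 0.0255 F [-0.4 -0.6 -0.4] t 17.45 q [ 0.39  0.34  1.38 -0.    1.42  0.27]
```

Request:
arm_command:
  targets:
    - [[-0.09,-0.38,0.5],[0,0,0],1]
    - [[0,0,0.8],[0,0,0],1]
    - [[0,0,0.8],[0,0,0],1]
    - [[0,0,0.8],[0,0,0],1]
    - [[0,0,0.8],[0,0,0],1]
    - [[0,0,0.8],[0,0,0],1]
    - [[0,0,0.5],[0,0,0],1]
    - [[0,0,0.34],[0,0,0],1]
    - [[0,0,0],[0,0,0],1]
    - [[0,0,0],[0,0,0],1]

```text
time_s: 18.45
eef_pos: [0.5327, 0.2949, 0.112]
orientation: [-0.0, 0.664, 0.748, -0.0]
force: [-1.3, -0.8, -1.4]
grip_width: 0.0251
finger_force: 29.9
```

```bash
python3 -c "
from h import *
goto(c2w([0,21,35]),down(YAW))"
```

```text
turn [-0.01 -0.   -0.  ] shift after turn [-0.03 -0.03  0.06] | tcp [0.5327 0.2949 0.112 ] w 0.0251 F [-1.3 -0.8 -1.4] t 18.45 q [0.39 0.41 1.61 0.   1.12 0.27]
```

Request:
arm_command:
  targets:
    - [[0,0,0.04],[0,0,0],0.0]
    - [[0,0,0],[0,0,0],0.0]
    - [[0,0,0],[0,0,0],0.0]
    - [[0,0,-0.5],[0,0,0],0.0]
    - [[0,0,-0.9],[0,0,0],0.0]
    - [[0,0,-0.9],[0,0,0],0.0]
    - [[0,0,-0.9],[0,0,0],0.0]
    - [[0,0,-0.9],[0,0,0],0.0]
    - [[0,0,-0.9],[0,0,0],0.0]
    - [[-0.5,-0.1,-0.2],[0,0,0],0.0]
    - [[-0.9,-0.3,0],[0,0,0],0.0]
    - [[-0.95,-0.35,0],[0,0,0],0.0]

```text
time_s: 19.65
eef_pos: [0.5211, 0.2332, 0.2406]
orientation: [0.0, 0.663, 0.748, -0.0]
force: [1.0, 0.2, 0.3]
grip_width: 0.0424
finger_force: 0.0
```

Request:
arm_command:
  targets:
    - [[-1,-0.4,0],[0,0,0],0.0]
    - [[-1,-0.4,0],[0,0,0],0.0]
    - [[-1,-0.4,0],[0,0,0],0.0]
    - [[-1,-0.4,0],[0,0,0],0.0]
    - [[-1,-0.4,0],[0,0,0],0.0]
    - [[-1,-0.4,0],[0,0,0],0.0]
    - [[-1,-0.4,0],[0,0,0],0.0]
    - [[-1,-0.4,0],[0,0,0],0.0]
    - [[-1,-0.4,0],[0,0,0],0.0]
    - [[-1,-0.4,0],[0,0,0],0.0]
    - [[-1,-0.4,0.4],[0,0,0],0.0]
    - [[-1,-0.3,0.8],[0,0,0],0.0]

```text
time_s: 20.85
eef_pos: [0.4401, -0.0794, 0.2115]
orientation: [0.002, 0.664, 0.748, 0.0]
force: [0.6, 0.1, 0.0]
grip_width: 0.0428
finger_force: 0.0
```

Request:
arm_command:
  targets:
    - [[0,0,0.8],[0,0,1],0.0]
    - [[0,0,0.8],[0,0,1],0.0]
    - [[0,0,0.8],[0,0,1],0.0]
    - [[0,0,0],[0,0,1],0.0]
    - [[0,0,0],[0,0,1],0.0]
    - [[0,0,0],[0,0,1],0.0]
    - [[0,0,0],[0,0,1],0.0]
    - [[0,0,0],[0,0,1],0.0]
    - [[0,0,0],[0,0,0.6],0.0]
    - [[0,0,0],[0,0,0],0.0]

```text
time_s: 21.85
eef_pos: [0.4394, -0.078, 0.1505]
orientation: [0.0, 0.923, 0.385, -0.001]
force: [-0.6, 0.2, -0.7]
grip_width: 0.043
finger_force: 0.0
```

```bash
python3 -c "
from vials import *
vials('side'); vials('scene')
goto([.4363,-.117,.019],down(-.785))"
```

```text
side amber [380. 324.] 162 [ 0.4403 -0.1962]
side pink [355. 301.] 85 [ 0.4365 -0.1162]
scene amber [423. 284.] 115 [ 0.4397 -0.1983]
scene amber [414. 305.] 52 [ 0.3531 -0.2036]
scene pink [393. 277.] 60 [ 0.4359 -0.1182]
turn [-0.    0.01  0.05] shift after turn [-1.2   1.02  5.26] | tcp [ 0.4396 -0.0778  0.1505] w 0.0425 F [ 0.4 -0.9 -0.3] t 21.95 q [-0.33  0.15  1.89 -0.    1.1   0.45]
```

Request:
arm_command:
  targets:
    - [[-0.6,0.5,0],[0,0,0],0.0]
    - [[-0.6,0.52,0],[0,0,0],0.0]
    - [[0,0,0.8],[0,0,0],0.0]
    - [[0,0,0.8],[0,0,0],0.0]
    - [[0,0,0.8],[0,0,0],0.0]
    - [[0,0,0.2],[0,0,0],0.0]
    - [[0,0,0],[0,0,0],0.0]

```text
time_s: 22.65
eef_pos: [0.4363, -0.1166, 0.085]
orientation: [-0.001, 0.923, 0.385, -0.001]
force: [0.3, -0.8, -0.2]
grip_width: 0.0428
finger_force: 0.0
```

```bash
python3 -c "
from h import *
goto([.4363,-.117,.019],down(-.785))"
```

```text
turn [-0.02  0.01  0.04] shift after turn [-0.01  0.01  2.64] | tcp [ 0.4363 -0.1166  0.085 ] w 0.0428 F [ 0.3 -0.8 -0.2] t 22.65 q [-0.41  0.23  1.98 -0.    0.93  0.37]
```

Request:
arm_command:
  targets:
    - [[0,0,0.8],[0,0,0],0.0]
    - [[0,0,0.8],[0,0,0],0.0]
    - [[0,0,0.7],[0,0,0],0.0]
    - [[0,0,0.34],[0,0,0],0.0]
    - [[0,0,0],[0,0,0],1]
    - [[0,0,0],[0,0,0],1]
    - [[0,0,0],[0,0,0],1]
    - [[0,0,0],[0,0,0],1]

```text
time_s: 23.45
eef_pos: [0.4374, -0.1169, 0.0203]
orientation: [0.0, 0.923, 0.385, 0.0]
force: [0.3, 0.6, -1.5]
grip_width: 0.0251
finger_force: 29.5
```

Request:
arm_command:
  targets:
    - [[0,0,-0.9],[0,0,0],1]
    - [[0,0,-0.9],[0,0,0],1]
    - [[0,0,-0.9],[0,0,0],1]
    - [[0,0,-0.9],[0,0,-1],1]
    - [[0,0,-0.9],[0,0,-1],1]
    - [[0,0,-0.9],[0,0,-1],1]
    - [[0,0,-0.9],[0,0,-1],1]
    - [[0,0,-0.9],[0,0,-1],1]
    - [[0,0,-0.9],[0,0,-1],1]
    - [[0,0,-0.9],[0,0,-1],1]
    - [[0,0,0],[0,0,-1],1]
    - [[0,0,0],[0,0,-0.6],1]

```text
time_s: 24.65
eef_pos: [0.4373, -0.1168, 0.2459]
orientation: [0.001, 0.662, 0.749, 0.0]
force: [-0.1, 0.0, -0.4]
grip_width: 0.0252
finger_force: 29.9
```

```bash
python3 -c "
from h import *
goto(c2w([0,-21,168]),down(YAW))"
```

```text
turn [0.01 0.01 0.03] shift after turn [14.19  5.72  0.09] | tcp [ 0.4373 -0.1168  0.2459] w 0.0252 F [-0.1  0.  -0.4] t 24.65 q [-0.41  0.08  1.72 -0.    1.34 -0.54]
```

Request:
arm_command:
  targets:
    - [[0.5,0.3,0],[0,0,0],1]
    - [[0.9,0.4,0],[0,0,0],1]
    - [[0.95,0.4,0],[0,0,0],1]
    - [[0.95,0.4,0],[0,0,0],1]
    - [[0.95,0.4,0],[0,0,0],1]
    - [[0.95,0.4,0],[0,0,0],1]
    - [[0.95,0.4,0],[0,0,0],1]
    - [[0.95,0.4,0],[0,0,0],1]
    - [[0.95,0.4,0],[0,0,0],1]
    - [[0.95,0.4,0],[0,0,0],1]
    - [[0.95,0.4,0],[0,0,0],1]
    - [[0.95,0.4,0],[0,0,0],1]

```text
time_s: 25.85
eef_pos: [0.5212, 0.1689, 0.2448]
orientation: [-0.0, 0.664, 0.748, -0.0]
force: [0.2, 0.5, -1.2]
grip_width: 0.0252
finger_force: 29.9
```

Request:
arm_command:
  targets:
    - [[0.95,0.4,0],[0,0,0],1]
    - [[0.95,0.3,0],[0,0,0],1]
    - [[0.9,0.2,0],[0,0,0],1]
    - [[0.5,0.1,0],[0,0,0],1]
    - [[0,0,0],[0,0,0],1]
    - [[0,0,0],[0,0,0],1]

```text
time_s: 26.45
eef_pos: [0.5359, 0.2521, 0.2444]
orientation: [-0.0, 0.664, 0.748, -0.001]
force: [-0.4, 0.2, -1.9]
grip_width: 0.0257
finger_force: 29.9
```

```bash
python3 -c "
from h import *
goto(c2w([0,-21,35]),down(YAW))"
```

```text
turn [-0.01  0.01  0.  ] shift after turn [0.01 0.05 5.36] | tcp [0.5359 0.2521 0.2444] w 0.0257 F [-0.4  0.2 -1.9] t 26.45 q [ 0.32  0.3   1.44 -0.    1.4   0.2 ]
```

Request:
arm_command:
  targets:
    - [[0,0.05,0.5],[0,0,0],1]
    - [[0,0,0.8],[0,0,0],1]
    - [[0,0,0.8],[0,0,0],1]
    - [[0,0,0.8],[0,0,0],1]
    - [[0,0,0.8],[0,0,0],1]
    - [[0,0,0.8],[0,0,0],1]
    - [[0,0,0.5],[0,0,0],1]
    - [[0,0,0.36],[0,0,0],1]
    - [[0,0,0],[0,0,0],1]
    - [[0,0,0],[0,0,0],0.0]
    - [[0,0,0],[0,0,0],0.0]
    - [[0,0,0],[0,0,0],0.0]

```text
time_s: 27.65
eef_pos: [0.5374, 0.2529, 0.111]
orientation: [-0.0, 0.664, 0.748, -0.0]
force: [-1.6, -1.0, -0.2]
grip_width: 0.0426
finger_force: 0.0
```

Request:
arm_command:
  targets:
    - [[0,0,-0.5],[0,0,0],0.0]
    - [[0,0,-0.9],[0,0,0],0.0]
    - [[0,0,-0.9],[0,0,0],0.0]
    - [[0,0,-0.9],[0,0,0],0.0]
    - [[0,0,-0.9],[0,0,0],0.0]
    - [[0,0,-0.9],[0,0,0],0.0]
    - [[-0.5,-0.1,-0.2],[0,0,0],0.0]
    - [[-0.9,-0.2,0],[0,0,0],0.0]
    - [[-1,-0.2,0],[0,0,0],0.0]
    - [[-1,-0.3,0],[0,0,0],0.0]
    - [[-1,-0.3,0],[0,0,0],0.0]
    - [[-1,-0.4,0],[0,0,0],0.0]

```text
time_s: 28.85
eef_pos: [0.5159, 0.1125, 0.2402]
orientation: [-0.0, 0.664, 0.748, -0.001]
force: [-0.3, 0.4, 0.2]
grip_width: 0.0427
finger_force: 0.0
```

Request:
arm_command:
  targets:
    - [[-1,-0.4,0],[0,0,0],0.0]
    - [[-1,-0.4,0],[0,0,0],0.0]
    - [[-1,-0.4,0],[0,0,0],0.0]
    - [[-1,-0.4,0],[0,0,0],0.0]
    - [[-1,-0.4,0],[0,0,0],0.0]
    - [[-1,-0.4,0],[0,0,0],0.0]
    - [[-1,-0.4,0],[0,0,0],0.0]
    - [[-1,-0.4,0],[0,0,0],0.0]
    - [[-1,-0.4,0.4],[0,0,0],0.0]
    - [[-1,-0.3,0.8],[0,0,0],0.0]
    - [[-1,-0.3,0.8],[0,0,0],0.0]
    - [[-0.5,0,0.8],[0,0,0],0.0]

```text
time_s: 30.05
eef_pos: [0.4449, -0.186, 0.1699]
orientation: [0.0, 0.664, 0.747, -0.001]
force: [-0.1, 1.4, -0.6]
grip_width: 0.0429
finger_force: 0.0
```

```bash
python3 -c "
from vials import *
vials('side'); vials('scene')
goto([.44,-.1972,.019],down(YAW))"
```

```text
side amber [380. 324.] 159 [ 0.4404 -0.1963]
scene amber [423. 284.] 115 [ 0.44   -0.1985]
scene amber [414. 305.] 47 [ 0.3529 -0.2032]
turn [-0.05 -0.02 -0.03] shift after turn [-0.48 -0.22  5.96] | tcp [ 0.4439 -0.1845  0.1681] w 0.0429 F [ 0.   0.3 -0.3] t 30.15 q [-0.54  0.18  1.8  -0.    1.17 -0.65]
```

Request:
arm_command:
  targets:
    - [[-0.46,-0.2,0],[0,0,0],0.0]
    - [[0,0,0.8],[0,0,0],0.0]
    - [[0,0,0.8],[0,0,0],0.0]
    - [[0,0,0.8],[0,0,0],0.0]
    - [[0,0,0.8],[0,0,0],0.0]
    - [[0,0,0.2],[0,0,0],0.0]
    - [[0,0,0],[0,0,0],0.0]

```text
time_s: 30.85
eef_pos: [0.4426, -0.1956, 0.086]
orientation: [-0.0, 0.663, 0.748, -0.0]
force: [0.1, -0.4, 0.5]
grip_width: 0.0426
finger_force: 0.0
```

```bash
python3 -c "
from h import *
goto([.44,-.1972,.019],down(YAW))"
```

```text
turn [-0.01  0.    0.01] shift after turn [-0.05 -0.11  2.68] | tcp [ 0.4426 -0.1956  0.086 ] w 0.0426 F [ 0.1 -0.4  0.5] t 30.85 q [-0.56  0.27  1.91 -0.    0.96 -0.68]
```

Request:
arm_command:
  targets:
    - [[-0.05,-0.1,0.8],[0,0,0],0.0]
    - [[0,0,0.8],[0,0,0],0.0]
    - [[0,0,0.7],[0,0,0],0.0]
    - [[0,0,0.38],[0,0,0],0.0]
    - [[0,0,0],[0,0,0],1]
    - [[0,0,0],[0,0,0],1]
    - [[0,0,0],[0,0,0],1]
    - [[0,0,0],[0,0,0],1]

```text
time_s: 31.65
eef_pos: [0.4407, -0.1974, 0.0193]
orientation: [0.0, 0.664, 0.748, -0.0]
force: [0.0, -0.4, -1.8]
grip_width: 0.0252
finger_force: 30.0
```

Request:
arm_command:
  targets:
    - [[0,0,-0.9],[0,0,0],1]
    - [[0,0,-0.9],[0,0,0],1]
    - [[0,0,-0.9],[0,0,0],1]
    - [[0,0,-0.9],[0,0,0],1]
    - [[0,0,-0.9],[0,0,0],1]
    - [[0,0,-0.9],[0,0,0],1]
    - [[0,0,-0.9],[0,0,0],1]
    - [[0,0,-0.9],[0,0,0],1]
    - [[0,0,-0.9],[0,0,0],1]
    - [[0,0,-0.9],[0,0,0],1]
    - [[0,0,0],[0,0,0],1]

```text
time_s: 32.75
eef_pos: [0.442, -0.1981, 0.2468]
orientation: [0.003, 0.664, 0.748, 0.0]
force: [0.6, -0.3, -1.6]
grip_width: 0.0253
finger_force: 30.1
```

```bash
python3 -c "
from h import *
goto(c2w([0,-63,168]),down(YAW))"
```

```text
turn [ 0.04  0.04 -0.  ] shift after turn [15.76  5.92  0.13] | tcp [ 0.442  -0.1981  0.2468] w 0.0253 F [ 0.6 -0.3 -1.6] t 32.75 q [-0.56  0.13  1.66 -0.    1.35 -0.68]
```

Request:
arm_command:
  targets:
    - [[0.5,0.4,0],[0,0,0],1]
    - [[0.9,0.6,0],[0,0,0],1]
    - [[1,0.6,0],[0,0,0],1]
    - [[1,0.6,0],[0,0,0],1]
    - [[1,0.6,0],[0,0,0],1]
    - [[1,0.6,0],[0,0,0],1]
    - [[1,0.5,0],[0,0,0],1]
    - [[1,0.5,0],[0,0,0],1]
    - [[1,0.5,0],[0,0,0],1]
    - [[1,0.4,0],[0,0,0],1]
    - [[1,0.3,0],[0,0,0],1]
    - [[1,0.2,0],[0,0,0],1]

```text
time_s: 33.95
eef_pos: [0.5489, 0.1028, 0.2424]
orientation: [-0.001, 0.664, 0.748, -0.002]
force: [1.0, 0.2, -1.7]
grip_width: 0.0249
finger_force: 37.9
```

Request:
arm_command:
  targets:
    - [[1,0.1,0],[0,0,0],1]
    - [[1,0.1,0],[0,0,0],1]
    - [[0.9,0,0],[0,0,0],1]
    - [[0.5,0,0],[0,0,0],1]
    - [[0.4,0,0],[0,0,0],1]
    - [[0,0,0],[0,0,0],1]
    - [[0,0,0],[0,0,0],1]

```text
time_s: 34.65
eef_pos: [0.544, 0.1974, 0.2432]
orientation: [-0.0, 0.664, 0.748, -0.001]
force: [0.2, -0.6, -0.4]
grip_width: 0.025
finger_force: 37.9
```

```bash
python3 -c "
from h import *
goto(c2w([0,-63,34]),down(YAW))"
```

```text
turn [-0.01  0.01 -0.  ] shift after turn [ 0.54 -0.01  5.35] | tcp [0.544  0.1974 0.2432] w 0.025 F [ 0.2 -0.6 -0.4] t 34.65 q [ 0.23  0.28  1.48 -0.    1.39  0.11]
```

Finger force rose to 38 N; I'll check the vial in hand before lowering.

```bash
python3 -c "
from vials import *
im,d,K,Rm,t=cam('wrist'); save('w3',im); print(env.get_obs()['finger_force'])
im,W=vials('side'); save('d3',cv2.resize(im[110:250,220:400],None,fx=4,fy=4))
"
```

```text
37.91473316727206
```

View pics/w3.png

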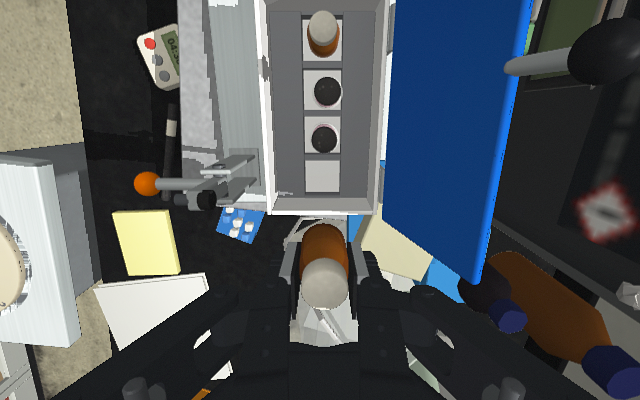

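View pics/d3.png

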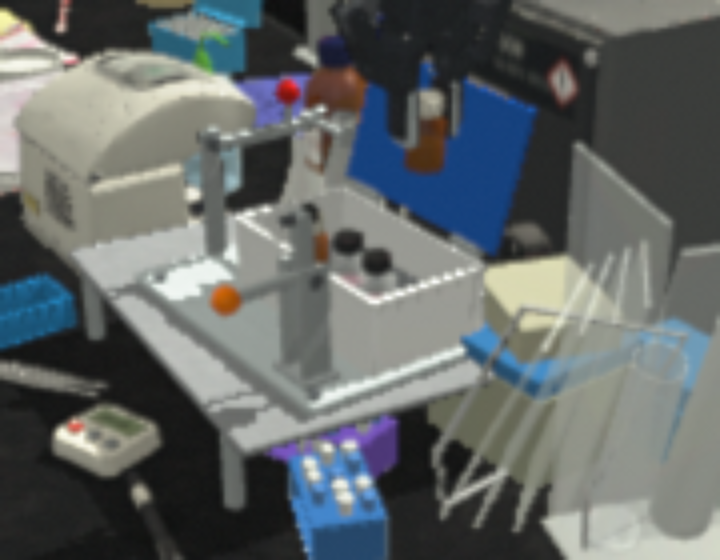

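The wrist view shows three vials upright in bays 1–3 at (324,138), (327,92) and (323,35). The empty bay is at (323,176), the fourth vial hangs straight in the fingers, and the black knob is at (605,50). All good, so I lower it.

Request:
arm_command:
  targets:
    - [[0.3,0,0],[0,0,0],1]
    - [[0.24,0,0.5],[0,0,0],1]
    - [[0,0,0.8],[0,0,0],1]
    - [[0,0,0.8],[0,0,0],1]
    - [[0,0,0.8],[0,0,0],1]
    - [[0,0,0.8],[0,0,0],1]
    - [[0,0,0.7],[0,0,0],1]
    - [[0,0,0.5],[0,0,0],1]
    - [[0,0,0.36],[0,0,0],1]
    - [[0,0,0],[0,0,0],1]
    - [[0,0,0],[0,0,0],1]

```text
time_s: 35.85
eef_pos: [0.5427, 0.2116, 0.1122]
orientation: [-0.0, 0.664, 0.748, -0.0]
force: [0.8, -0.2, -1.4]
grip_width: 0.0249
finger_force: 37.9
```

```bash
python3 -c "
from h import *
goto(c2w([0,-63,34]),down(YAW))"
```

```text
turn [-0. -0. -0.] shift after turn [-0.03 -0.03  0.11] | tcp [0.5427 0.2116 0.1122] w 0.0249 F [ 0.8 -0.2 -1.4] t 35.85 q [0.25 0.38 1.67 0.   1.1  0.13]
```

Request:
arm_command:
  targets:
    - [[0,0,0.1],[0,0,0],1]
    - [[0,0,0],[0,0,0],0.0]
    - [[0,0,0],[0,0,0],0.0]
    - [[0,0,0],[0,0,0],0.0]
    - [[0,0,-0.5],[0,0,0],0.0]
    - [[0,0,-0.9],[0,0,0],0.0]
    - [[0,0,-0.9],[0,0,0],0.0]
    - [[0,0,-0.9],[0,0,0],0.0]
    - [[0,0,-0.9],[0,0,0],0.0]
    - [[0,0,-0.9],[0,0,0],0.0]
    - [[0,0,-0.9],[0,0,0],0.0]

```text
time_s: 36.95
eef_pos: [0.5431, 0.2115, 0.2593]
orientation: [0.0, 0.664, 0.748, 0.001]
force: [0.2, -0.0, 0.5]
grip_width: 0.0429
finger_force: 0.0
```

Request:
arm_command:
  targets:
    - [[1,-0.3,0],[0,0,0],0.0]
    - [[1,-0.3,0],[0,0,0],0.0]
    - [[1,0,0],[0,0,-1],0.0]
    - [[0,0,0],[0,0,-1],0.0]
    - [[0,0,0],[0,0,-1],0.0]
    - [[0,0,0],[0,0,-1],0.0]
    - [[0,0,0],[0,0,-1],0.0]
    - [[0,0,0],[0,0,-1],0.0]
    - [[0,0,0],[0,0,-1],0.0]
    - [[0,0,0],[0,0,-1],0.0]
    - [[0,0,0],[0,0,-1],0.0]
    - [[0,0,0],[0,0,-1],0.0]

```text
time_s: 38.15
eef_pos: [0.5193, 0.2843, 0.2583]
orientation: [0.001, 0.199, 0.98, 0.001]
force: [-0.9, -0.1, 0.0]
grip_width: 0.0424
finger_force: 0.0
```

Request:
arm_command:
  targets:
    - [[0,0,0],[0,0,-1],-0.2]
    - [[0,0,0],[0,0,-1],-0.2]
    - [[0,0,0],[0,0,-1],-0.2]
    - [[0,0,0],[0,0,-1],-0.2]
    - [[0,0,0],[0,0,-1],-0.2]
    - [[0,0,0],[0,0,0],-0.2]

```text
time_s: 38.75
eef_pos: [0.5193, 0.2843, 0.2582]
orientation: [0.001, -0.06, 0.998, 0.0]
force: [-0.1, 0.7, 0.5]
grip_width: 0.0513
finger_force: 0.0
```

```bash
python3 -c "
from look import *
for n in('scene','side'): balls(n,(173,4))
im,W=balls('wrist',(173,4));save('w4',im)
goto(c2w([29.5,134.5,114.5]),down(YAW+np.pi/2))"
```

```text
scene [260. 155.] 26 world [0.5468 0.4102 0.2091] case [ 28.4 134.5 133.6]
side [292. 132.] 22 world [0.5478 0.4112 0.2102] case [ 29.6 135.3 134.7]
wrist [482. 275.] 602 world [0.5474 0.4098 0.208 ] case [ 29.  134.  132.5]
turn [ 0.    0.   -0.02] shift after turn [-1.75  4.87  2.7 ] | tcp [0.519  0.2842 0.2576] w 0.0509 F [0.1 0.4 0.2] t 38.9 q [ 0.38  0.29  1.42  0.    1.43 -1.31]
```

View pics/w4.png

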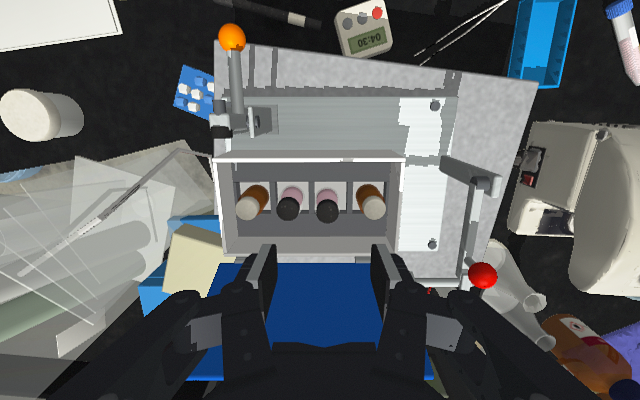

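All four vials stand in their bays (252,200), (290,205), (328,205), (371,202). The red ball is at (482,275). Next, the stay.

Request:
arm_command:
  targets:
    - [[-0.1,0.8,0],[0,0,0],-0.2]
    - [[-0.3,0.8,0],[0,0,0],-0.2]
    - [[-0.3,0.8,0],[0,0,0],-0.2]
    - [[-0.3,0.8,0],[0,0,0],-0.2]
    - [[-0.3,0.8,0],[0,0,0],-0.2]
    - [[-0.43,0.86,0],[0,0,0],-0.2]
    - [[0,0,0],[0,0,0],-0.2]
    - [[0,0,0.8],[0,0,0],-0.2]
    - [[0,0,0.8],[0,0,0],-0.2]
    - [[0,0,0],[0,0,0],-0.2]
    - [[0,0,0],[0,0,0],-0.2]

```text
time_s: 40.0
eef_pos: [0.547, 0.4094, 0.2172]
orientation: [-0.001, -0.059, 0.998, -0.0]
force: [0.2, 0.5, 0.4]
grip_width: 0.0509
finger_force: 0.0
```

```bash
python3 -c "
from h import *
goto(c2w([29.3,134.5,114.5]),down(YAW+np.pi/2))
A=np.arange(0,1.01,.1); x=65*np.cos(A)-28*np.sin(A); z=65*np.sin(A)+28*np.cos(A)
print(np.c_[-np.diff(x),-np.diff(z)].round(1)/25)"
```

```text
turn [-0.   -0.01 -0.01] shift after turn [-0.03  0.03  1.09] | tcp [0.547  0.4094 0.2172] w 0.0509 F [0.2 0.5 0.4] t 40.0 q [ 0.54  0.45  1.27  0.    1.42 -1.15]
[[ 0.124 -0.252]
 [ 0.148 -0.24 ]
 [ 0.172 -0.224]
 [ 0.196 -0.204]
 [ 0.212 -0.184]
 [ 0.232 -0.164]
 [ 0.248 -0.14 ]
 [ 0.26  -0.112]
 [ 0.268 -0.088]
 [ 0.276 -0.06 ]]
```

Request:
arm_command:
  targets:
    - [[-0.03,0.03,0.55],[0,0,0],-0.2]
    - [[0,0,0.5],[0,0,0],-0.2]
    - [[0,0,0],[0,0,0],1]
    - [[0,0,0],[0,0,0],1]
    - [[0,0,0],[0,0,0],1]
    - [[0,0,0],[0,0,0],1]
    - [[0,0,0],[0,0,0],1]

```text
time_s: 40.7
eef_pos: [0.5476, 0.4101, 0.1907]
orientation: [-0.001, -0.06, 0.998, -0.001]
force: [-0.6, -3.6, -2.2]
grip_width: 0.0177
finger_force: 29.3
```

Request:
arm_command:
  targets:
    - [[0.12,0,-0.25],[0,0,0],1]
    - [[0.15,0,-0.24],[0,0,0],1]
    - [[0.17,0,-0.22],[0,0,0],1]
    - [[0.2,0,-0.2],[0,0,0],1]
    - [[0.21,0,-0.18],[0,0,0],1]
    - [[0.23,0,-0.16],[0,0,0],1]
    - [[0.25,0,-0.14],[0,0,0],1]
    - [[0.26,0,-0.11],[0,0,0],1]
    - [[0.27,0,-0.09],[0,0,0],1]
    - [[0.27,0,-0.06],[0,0,0],1]
    - [[0,0,0],[0,0,0],1]
    - [[0,0,0],[0,0,0],1]

```text
time_s: 41.9
eef_pos: [0.4948, 0.4039, 0.2334]
orientation: [0.0, -0.06, 0.998, -0.0]
force: [-0.1, -5.7, 0.4]
grip_width: 0.0177
finger_force: 29.6
```

Request:
arm_command:
  targets:
    - [[0,0,0],[0,0,0],0.2]
    - [[0,0,0],[0,0,0],-0.2]
    - [[0,0,0],[0,0,0],-0.2]
    - [[0,0,-0.6],[0,0,0],-0.2]
    - [[0,0,-0.9],[0,0,0],-0.2]
    - [[0,0,-0.9],[0,0,0],-0.2]
    - [[0,0,0],[0,0,0],-0.2]

```text
time_s: 42.6
eef_pos: [0.4961, 0.4061, 0.2958]
orientation: [0.003, -0.06, 0.998, 0.002]
force: [0.1, 0.6, 0.4]
grip_width: 0.0513
finger_force: 0.0
```

```bash
python3 -c "
from look import *
for n in('scene','side'): balls(n,(173,4))
im,d,K,Rm,t=cam('side');W=cloud(d,K,Rm,t);save('d5',cv2.resize(im[60:210,240:400],None,fx=4,fy=4))
goto(c2w([0,20,200]),down(YAW+np.pi/2))"
```

```text
scene [250. 148.] 30 world [0.4997 0.4055 0.2512] case [-18.9 135.4 175.7]
side [278. 123.] 27 world [0.5001 0.4051 0.2496] case [-18.6 135.  174.1]
turn [ 0.   -0.02  0.  ] shift after turn [-0.97 -4.6   0.62] | tcp [0.4945 0.4045 0.2911] w 0.051 F [-0.3  0.1 -0.1] t 42.75 q [ 0.58  0.35  1.25  0.    1.54 -1.11]
```

View pics/d5.png

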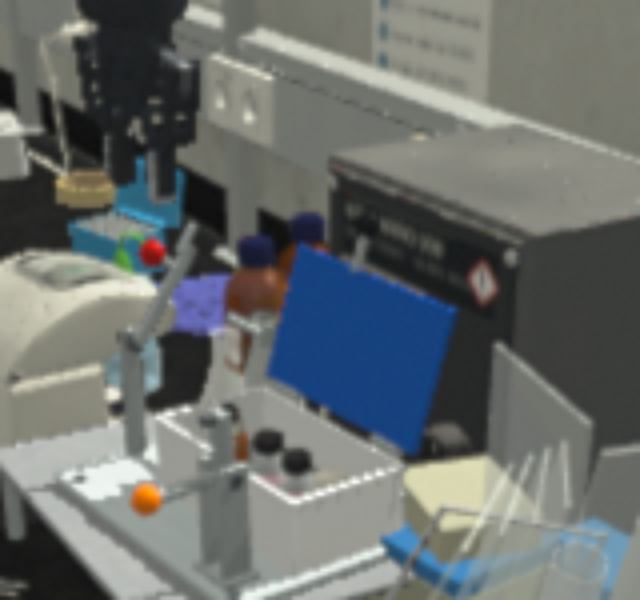

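The stay is up at about 0.94 rad (ball at case (-19,135,175)), and the lid is still open. Now I'll find the knob and the clearance behind it.

```bash
python3 -c "
from h import *
for n in('scene','side'):
    im,d,K,Rm,t=cam(n);W=cloud(d,K,Rm,t);c=w2c(W.reshape(-1,3));ok=np.isfinite(c[:,0])
    m=ok&(c[:,2]>195)&(c[:,2]<235)&(c[:,0]>60)&(c[:,0]<125)&(abs(c[:,1]-20)<25); P=c[m]; print(n,len(P)); print(P[P[:,2]>206].round(0)[:25].tolist())
    m=ok&(c[:,2]>215)&(c[:,0]>60)&(c[:,0]<320)&(abs(c[:,1]-20)<70); P=c[m]; print('back',len(P), np.percentile(P,[1,50,99],axis=0).round(0).tolist() if len(P) else '')
goto(c2w([70,20,255]),down(YAW+np.pi/2))"
```

```text
scene 35
[[92.0, 19.0, 217.0], [96.0, 18.0, 215.0], [102.0, 18.0, 214.0], [89.0, 22.0, 214.0], [90.0, 19.0, 214.0], [93.0, 17.0, 213.0], [93.0, 13.0, 214.0], [98.0, 13.0, 212.0], [97.0, 30.0, 208.0], [88.0, 21.0, 211.0], [87.0, 17.0, 212.0], [84.0, 12.0, 213.0], [90.0, 12.0, 212.0], [96.0, 11.0, 210.0], [90.0, 26.0, 207.0], [87.0, 21.0, 208.0], [85.0, 16.0, 209.0], [87.0, 14.0, 209.0], [89.0, 11.0, 209.0], [94.0, 10.0, 208.0], [98.0, 9.0, 207.0], [82.0, 21.0, 206.0], [86.0, 13.0, 206.0], [86.0, 10.0, 207.0]]
back 2314 [[143.0, -49.0, 217.0], [229.0, 28.0, 485.0], [315.0, 87.0, 572.0]]
side 39
[[92.0, 22.0, 214.0], [94.0, 19.0, 214.0], [94.0, 15.0, 215.0], [99.0, 17.0, 214.0], [87.0, 19.0, 213.0], [89.0, 18.0, 212.0], [91.0, 16.0, 213.0], [96.0, 17.0, 212.0], [94.0, 10.0, 214.0], [102.0, 15.0, 211.0], [87.0, 24.0, 208.0], [87.0, 19.0, 210.0], [88.0, 16.0, 210.0], [88.0, 12.0, 211.0], [93.0, 13.0, 210.0], [95.0, 12.0, 210.0], [99.0, 11.0, 209.0], [86.0, 19.0, 207.0], [86.0, 13.0, 208.0], [90.0, 14.0, 207.0], [91.0, 11.0, 208.0], [94.0, 10.0, 208.0], [99.0, 11.0, 206.0]]
back 1483 [[143.0, -49.0, 216.0], [225.0, 21.0, 453.0], [315.0, 88.0, 500.0]]
turn [-0.01 -0.03  0.  ] shift after turn [-3.78 -4.59 -1.6 ] | tcp [0.4943 0.4043 0.2904] w 0.0512 F [ 0.   0.5 -1. ] t 42.85 q [ 0.58  0.35  1.25  0.    1.54 -1.11]
```

```bash
python3 -c "
from h import *
from scipy.optimize import least_squares as LS
Q=[]
for n in('scene','side'):
    im,d,K,Rm,t=cam(n);W=cloud(d,K,Rm,t);c=w2c(W.reshape(-1,3));ok=np.isfinite(c[:,0])
    m=ok&(c[:,2]>203)&(c[:,2]<220)&(c[:,0]>80)&(c[:,0]<112)&(abs(c[:,1]-20)<12); Q.append(c[m])
    for lo,hi in((60,110),(110,140),(140,160),(160,180),(180,200)):
        P=c[ok&(c[:,2]>180)&(c[:,0]>lo)&(c[:,0]<hi)&(abs(c[:,1]-20)<65)]; print(n,lo,len(P),np.percentile(P[:,2],[50,98]).round() if len(P) else '')
for P in Q+[np.vstack(Q)]: print(LS(lambda q:np.linalg.norm(P-q,axis=1)-10,[96,19,205],loss='soft_l1',f_scale=2).x.round(1))
"
```

```text
scene 60 51 [205. 216.]
scene 110 3 [446. 460.]
scene 140 476 [206. 483.]
scene 160 130 [219. 480.]
scene 180 107 [219. 455.]
side 60 54 [204. 214.]
side 110 1 [445. 445.]
side 140 439 [205. 482.]
side 160 117 [218. 483.]
side 180 98 [218. 454.]
[ 96.3  20.5 206.8]
[ 95.4  19.6 205.6]
[ 95.8  19.8 206. ]
```

Request:
arm_command:
  targets:
    - [[0,-0.6,-0.8],[0,0,0],-0.2]
    - [[-0.5,-0.8,-0.8],[0,0,0],-0.2]
    - [[-0.6,-0.8,0],[0,0,0],-0.2]
    - [[-0.6,-0.8,0],[0,0,0],-0.2]
    - [[-0.6,-0.8,0],[0,0,0],-0.2]
    - [[-0.6,-0.6,0],[0,0,0],-0.2]
    - [[-0.6,-0.2,0],[0,0,0],-0.2]
    - [[-0.3,0,0],[0,0,0],-0.2]
    - [[0,0,0],[0,0,0],-0.2]

```text
time_s: 43.85
eef_pos: [0.6038, 0.3017, 0.3308]
orientation: [-0.001, -0.059, 0.998, 0.0]
force: [-0.6, 0.9, -0.3]
grip_width: 0.0515
finger_force: 0.0
```

```bash
python3 -c "
from h import *
goto(c2w([96,19,187]),down(YAW+np.pi/2))
im,d,K,Rm,t=cam('wrist'); save('w6',im)
"
```

```text
turn [ 0.   -0.02 -0.01] shift after turn [-0.96 -0.04  2.73] | tcp [0.6038 0.3017 0.3308] w 0.0515 F [-0.6  0.9 -0.3] t 43.85 q [ 0.36  0.4   1.07  0.    1.67 -1.33]
```

View pics/w6.png

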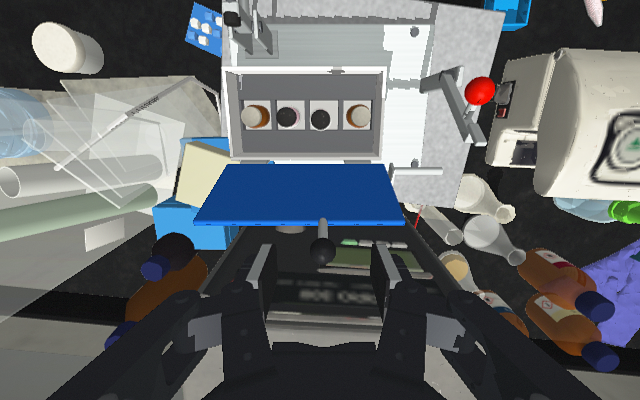

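The knob is at (322,250) in the wrist view, centred between the fingers in y. The lid edge is at row 222. Sphere fit: case (96,20,206), which gives lid ≈ 1.87. I'll descend in front of it, then move back around it to stay clear of the shelf.

Request:
arm_command:
  targets:
    - [[0,0,0.8],[0,0,0],-0.2]
    - [[0,0,0.8],[0,0,0],-0.2]
    - [[0,0,0.8],[0,0,0],-0.2]
    - [[-0.3,0,0.2],[0,0,0],-0.2]
    - [[-0.3,0,0],[0,0,0],-0.2]
    - [[-0.3,0,0],[0,0,0],-0.2]
    - [[0,0,0],[0,0,0],-0.2]
    - [[0,0,0],[0,0,0],-0.2]

```text
time_s: 44.7
eef_pos: [0.6259, 0.3044, 0.2676]
orientation: [0.0, -0.06, 0.998, 0.0]
force: [0.1, 0.6, 0.5]
grip_width: 0.0512
finger_force: 0.0
```

```bash
python3 -c "
from h import *
goto(c2w([96,20,187]),down(YAW+np.pi/2))
"
```

```text
turn [ 0.  0. -0.] shift after turn [-0.07  0.    0.2 ] | tcp [0.6259 0.3044 0.2676] w 0.0512 F [0.1 0.6 0.5] t 44.7 q [ 0.35  0.45  1.15  0.    1.54 -1.34]
```

Request:
arm_command:
  targets:
    - [[-0.07,0,0.2],[0,0,0],-0.2]
    - [[0,0,0],[0,0,0],1]
    - [[0,0,0],[0,0,0],1]
    - [[0,0,0],[0,0,0],1]
    - [[0,0,0],[0,0,0],1]
    - [[0,0,0],[0,0,0],1]
  force: 30

```text
time_s: 45.3
eef_pos: [0.6269, 0.3037, 0.2618]
orientation: [-0.001, -0.06, 0.998, -0.001]
force: [0.4, -3.4, -0.1]
grip_width: 0.0182
finger_force: 29.3
```

```bash
python3 -c "
from h import *
goto(c2w([96,20,187]),down(YAW+np.pi/2))
L=np.arange(1.87,-.01,-.11); x=54-140*np.cos(L); z=72+140*np.sin(L)
for a,b in zip(L[1:],np.c_[-np.diff(x),-np.diff(z)]/25): print(a.round(2),b.round(2))
"
```

```text
turn [-0.01 -0.01 -0.  ] shift after turn [-0.03  0.03 -0.03] | tcp [0.6269 0.3037 0.2618] w 0.0182 F [ 0.4 -3.4 -0.1] t 45.3 q [ 0.35  0.45  1.16 -0.    1.53 -1.34]
1.76 [ 0.6  -0.15]
1.65 [ 0.61 -0.08]
1.54 [ 0.62 -0.01]
1.43 [0.61 0.05]
1.32 [0.6  0.12]
1.21 [0.59 0.19]
1.1 [0.56 0.25]
0.99 [0.53 0.31]
0.88 [0.5  0.37]
0.77 [0.45 0.42]
0.66 [0.4  0.46]
0.55 [0.35 0.51]
0.44 [0.29 0.54]
0.33 [0.23 0.57]
0.22 [0.17 0.59]
0.11 [0.1  0.61]
-0.0 [0.03 0.61]
```

Request:
arm_command:
  targets:
    - [[0.3,0,-0.08],[0,0,0],1]
    - [[0.3,0,-0.07],[0,0,0],1]
    - [[0.61,0,-0.08],[0,0,0],1]
    - [[0.62,0,-0.01],[0,0,0],1]
    - [[0.61,0,0.05],[0,0,0],1]
    - [[0.6,0,0.12],[0,0,0],1]
    - [[0.59,0,0.19],[0,0,0],1]
    - [[0.56,0,0.25],[0,0,0],1]
    - [[0,0,0],[0,0,0],1]

```text
time_s: 46.2
eef_pos: [0.5199, 0.291, 0.2531]
orientation: [-0.002, -0.06, 0.998, -0.001]
force: [-1.7, -4.7, 4.6]
grip_width: 0.018
finger_force: 30.6
```

```bash
python3 -c "
from h import *
L=1.1
goto(c2w([54-140*np.cos(L),20,72+140*np.sin(L)-18.7]),down(YAW+np.pi/2))
"
```

```text
turn [-0.01 -0.04  0.  ] shift after turn [-0.12  0.03 -0.02] | tcp [0.5199 0.291  0.2531] w 0.018 F [-1.7 -4.7  4.6] t 46.2 q [ 0.39  0.3   1.42 -0.    1.43 -1.3 ]
```

Request:
arm_command:
  targets:
    - [[0.44,0,0.28],[0,0,0],1]
    - [[0.5,0,0.37],[0,0,0],1]
    - [[0.45,0,0.42],[0,0,0],1]
    - [[0.4,0,0.46],[0,0,0],1]
    - [[0.35,0,0.51],[0,0,0],1]
    - [[0.29,0,0.54],[0,0,0],1]
    - [[0.23,0,0.57],[0,0,0],1]
    - [[0,0,0],[0,0,0],1]

```text
time_s: 47.0
eef_pos: [0.4548, 0.2832, 0.1726]
orientation: [-0.003, -0.06, 0.998, -0.001]
force: [-1.7, -5.4, -0.5]
grip_width: 0.018
finger_force: 32.0
```

```bash
python3 -c "
from h import *
for L in(.33,0): goto(c2w([54-140*np.cos(L),20,72+140*np.sin(L)-18.7]),down(YAW+np.pi/2))
"
```

```text
turn [-0.01 -0.05 -0.  ] shift after turn [ 0.02  0.03 -0.06] | tcp [0.4548 0.2832 0.1726] w 0.018 F [-1.7 -5.4 -0.5] t 47.0 q [ 0.43  0.26  1.68  0.    1.21 -1.26]
turn [-0.01 -0.05 -0.  ] shift after turn [0.32 0.03 1.75] | tcp [0.4548 0.2832 0.1726] w 0.018 F [-1.7 -5.4 -0.5] t 47.0 q [ 0.43  0.26  1.68  0.    1.21 -1.26]
```

Request:
arm_command:
  targets:
    - [[0.17,0,0.5],[0,0,0],1]
    - [[0.1,0,0.5],[0,0,0],1]
    - [[0.05,0,0.4],[0,0,0],1]
    - [[0.02,0,0.3],[0,0,0],1]
    - [[0,0,0],[0,0,0],1]
    - [[0,0,0],[0,0,0],1]

```text
time_s: 47.6
eef_pos: [0.4479, 0.2824, 0.1316]
orientation: [-0.002, -0.06, 0.998, -0.001]
force: [-1.3, -5.5, -1.1]
grip_width: 0.0176
finger_force: 32.1
```

```bash
python3 -c "
from h import *
goto(c2w([-86,20,53.3]),down(YAW+np.pi/2))
"
```

```text
turn [-0.01 -0.03  0.  ] shift after turn [0.04 0.02 0.11] | tcp [0.4479 0.2824 0.1316] w 0.0176 F [-1.3 -5.5 -1.1] t 47.6 q [ 0.43  0.29  1.75 -0.    1.1  -1.26]
```

Request:
arm_command:
  targets:
    - [[0,0,0.1],[0,0,0],1]
    - [[0,0,0.1],[0,0,0],1]
    - [[0,0,0.08],[0,0,0],1]
    - [[0,0,0],[0,0,0],1]
    - [[0,0,0],[0,0,0],1]

```text
time_s: 48.1
eef_pos: [0.448, 0.2824, 0.1248]
orientation: [-0.001, -0.06, 0.998, -0.001]
force: [-1.1, -5.6, -1.2]
grip_width: 0.0179
finger_force: 32.2
```

```bash
python3 -c "
from h import *
for n in('scene','side'):
    im,d,K,Rm,t=cam(n);c=w2c(cloud(d,K,Rm,t).reshape(-1,3));h=cv2.cvtColor(im,cv2.COLOR_RGB2HSV).reshape(-1,3)
    m=(h[:,0]>105)&(h[:,0]<125)&(h[:,1]>150)&(abs(c[:,0])<65)&(abs(c[:,1])<95)&(c[:,2]>55)&(c[:,2]<130); P=c[m]
    A=np.c_[P[:,:2],np.ones(len(P))]; k=np.linalg.lstsq(A,P[:,2],rcond=None)[0]; print(n,len(P),'slope x',k[0].round(3),'y',k[1].round(3),'z0',k[2].round(1))
"
```

```text
scene 436 slope x -0.005 y 0.003 z0 75.8
side 747 slope x -0.009 y 0.001 z0 75.3
```

The lid is shut (slope under 0.01 rad, top at z ≈ 75). Releasing and going to the clamp ball.

Request:
arm_command:
  targets:
    - [[0,0,0],[0,0,0],0.2]
    - [[0,0,0],[0,0,0],-0.1]
    - [[0,0,0],[0,0,0],-0.1]
    - [[0,0,-0.7],[0,0,0],-0.1]
    - [[0,0,-0.9],[0,0,0],-0.1]
    - [[0,0,-0.9],[0,0,0],-0.1]
    - [[0,0,-0.9],[0,0,0],-0.1]
    - [[0.7,-0.9,0],[0,0,0],-0.1]
    - [[0.7,-0.9,0],[0,0,0],-0.1]
    - [[0.7,-0.9,0],[0,0,0],-0.1]
    - [[0,0,0],[0,0,0],-0.1]
    - [[0,0,0],[0,0,0],-0.1]

```text
time_s: 49.4
eef_pos: [0.4049, 0.2102, 0.2102]
orientation: [0.0, -0.059, 0.998, 0.001]
force: [0.5, -0.4, -0.2]
grip_width: 0.047
finger_force: 0.0
```

```bash
python3 -c "
from look import *
for n in('scene','side'): balls(n,(5,18))
goto(c2w([-142,-55,66]),down(YAW+np.pi/2))
"
```

```text
scene [284. 202.] 36 world [0.4011 0.2012 0.1606] case [-141.1  -55.6   85.1]
side [276. 185.] 37 world [0.3999 0.2027 0.1594] case [-142.2  -54.1   83.9]
turn [ 0.01  0.01 -0.  ] shift after turn [ 0.25 -0.33  2.74] | tcp [0.4054 0.2107 0.2099] w 0.0471 F [ 1.   0.6 -0.6] t 49.5 q [ 0.33  0.11  1.78  0.    1.25 -1.36]
```

Request:
arm_command:
  targets:
    - [[0.25,-0.33,0.4],[0,0,0],-0.1]
    - [[0,0,0.8],[0,0,0],-0.1]
    - [[0,0,0.8],[0,0,0],-0.1]
    - [[0,0,0.7],[0,0,0],-0.1]
    - [[0,0,0],[0,0,0],-0.1]
    - [[0,0,0],[0,0,0],1]
    - [[0,0,0],[0,0,0],1]
    - [[0,0,0],[0,0,0],1]
    - [[0,0,0],[0,0,0],1]
    - [[0,0,0],[0,0,0],1]

```text
time_s: 50.5
eef_pos: [0.4003, 0.201, 0.143]
orientation: [0.001, -0.06, 0.998, 0.0]
force: [1.2, -0.8, 1.9]
grip_width: 0.0175
finger_force: 29.4
```

```bash
python3 -c "
from h import *
goto(c2w([-142,-55,66]),down(YAW+np.pi/2))
"
```

```text
turn [ 0.    0.02 -0.  ] shift after turn [0.   0.03 0.06] | tcp [0.4003 0.201  0.143 ] w 0.0175 F [ 1.2 -0.8  1.9] t 50.5 q [ 0.31  0.16  1.9  -0.    1.08 -1.38]
```

Request:
arm_command:
  targets:
    - [[-0.03,0,-0.48],[0,0,0],1]
    - [[-0.13,0,-0.46],[0,0,0],1]
    - [[-0.22,0,-0.43],[0,0,0],1]
    - [[-0.3,0,-0.37],[0,0,0],1]
    - [[-0.36,0,-0.31],[0,0,0],1]
    - [[-0.43,0,-0.23],[0,0,0],1]
    - [[-0.45,0,-0.14],[0,0,0],1]
    - [[-0.3,0,-0.05],[0,0,0],1]
    - [[-0.18,0,0],[0,0,0],1]
    - [[0,0,0],[0,0,0],1]
    - [[0,0,0],[0,0,0],1]

```text
time_s: 51.6
eef_pos: [0.4597, 0.2081, 0.2041]
orientation: [0.0, -0.06, 0.998, 0.0]
force: [0.1, 0.2, 4.7]
grip_width: 0.0176
finger_force: 29.8
```

```bash
python3 -c "
from h import *
goto(c2w([-82,-55,127.3]),down(YAW+np.pi/2))
"
```

```text
turn [ 0.    0.01 -0.  ] shift after turn [-0.01  0.03  0.05] | tcp [0.4597 0.2081 0.2041] w 0.0176 F [0.1 0.2 4.7] t 51.6 q [ 0.29  0.19  1.7   0.    1.26 -1.4 ]
```

Request:
arm_command:
  targets:
    - [[-0.06,0,0],[0,0,0],1]
    - [[0,0,0],[0,0,0],1]
    - [[0,0,0],[0,0,0],-0.2]
    - [[0,0,0],[0,0,0],-0.2]
    - [[0,0,0],[0,0,0],-0.2]
    - [[0,0,-0.7],[0,0,0],-0.2]
    - [[0,0,-0.9],[0,0,0],-0.2]
    - [[0,0,-0.9],[0,0,0],-0.2]
    - [[0,0,-0.9],[0,0,0],-0.2]
    - [[0.8,-0.8,0],[0,0,0],-0.2]
    - [[0.8,-0.8,0],[0,0,0],-0.2]
    - [[0,0,0],[0,0,0],-0.2]

```text
time_s: 52.8
eef_pos: [0.4232, 0.1619, 0.2889]
orientation: [-0.001, -0.059, 0.998, -0.001]
force: [1.0, 0.6, -0.5]
grip_width: 0.0514
finger_force: 0.0
```

```bash
python3 -c "
from look import *
for n in('scene','side'):
    im,W=balls(n,(5,18)); c=w2c(W.reshape(-1,3));h=cv2.cvtColor(im,cv2.COLOR_RGB2HSV).reshape(-1,3)
    m=(h[:,0]>105)&(h[:,0]<125)&(h[:,1]>150)&(abs(c[:,0])<65)&(abs(c[:,1])<95)&(c[:,2]>55)&(c[:,2]<130); P=c[m]
    A=np.c_[P[:,:2],np.ones(len(P))]; k=np.linalg.lstsq(A,P[:,2],rcond=None)[0]; print(n,len(P),k.round(3))
save('d7',cv2.resize(im[110:250,220:400],None,fx=4,fy=4)); goto([.4,.2,.3],down(YAW+np.pi/2))
"
```

```text
scene [294. 173.] 38 world [0.4592 0.208  0.2222] case [-82.6 -55.8 146.7]
scene 701 [-1.6000e-02 -2.0000e-03  7.5908e+01]
side [295. 157.] 38 world [0.4599 0.2092 0.221 ] case [-81.8 -54.7 145.5]
side 787 [-1.3000e-02  0.0000e+00  7.5381e+01]
turn [ 0.01  0.   -0.01] shift after turn [ 0.84  1.56 -0.44] | tcp [0.4254 0.1637 0.2889] w 0.0515 F [1.  1.1 0.6] t 52.9 q [ 0.21  0.06  1.63  0.    1.45 -1.48]
```

View pics/d7.png

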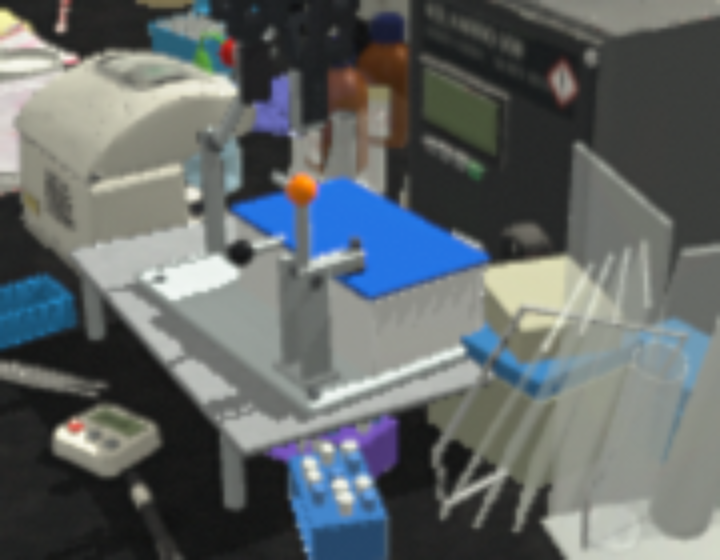

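The lid is flat, and the clamp is upright with its arm over the lid, its ball at case (-82,-55,146). The timer and marker are in place.

```bash
python3 -c "
from workcell import job
print(job.hand_in())"
```

```text
the job is handed in; nothing more can be done
None
```

The job is handed in, with no verdict returned: all four vials stand in the bays, the lid is shut (about 0.015 rad by camera), the clamp is back over it, and the timer and marker look undisturbed.

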